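# Pack the hand drivers into the locking tool chest

### The arm

A 7-joint arm with a two-finger parallel gripper is mounted at the origin on the work surface. World frame = base frame: x ahead of the robot, y to its left, z up, the work surface at z = 0. Lengths are in m, angles in rad, forces in N, time in s.
With the tool pointing down it reaches from about 0.425 to 0.925 m from the base axis. Payload 6.8 kg.
Tool frame: the origin (TCP) lies at the very end of the fingers, on their centre line; the grasp point (between the pads) lies 19 mm behind it (bot.grip_depth is the distance from the TCP to the grasp point, in m); z points along the fingers, y is the direction in which the jaws open and shut (so a half turn about z gives the same grasp; the last joint's range is limited). The gripper opens to 85 mm and grips with 20 to 120 N. Pads are 22 mm wide; open, the fingers measure 114 mm over their backs; the gripper's body (76 mm by 85 mm) begins 54 mm behind the grasp point. The pads swing forward as they close: fully open they stand 13 mm farther back than shut.
Start: joints at [-1.347, 0.477, 0.022, 1.555, -0.011, 1.109, -0.083], TCP at [0.22, 0.638, 0.197] pointing down, gripper open.
Joint ranges: [-2.96, 2.96], [-0.34, 2.1], [-1.41, 1.46], [0.24, 2.44], [-1.37, 4.51], [0.17, 1.92], [-2.96, 2.96]. Speed limits (rad/s): [2.39, 2.39, 3.14, 3.14, 3.14, 3.14, 3.14].

### API

Orientations are given as a unit quaternion [w, x, y, z].
In Python, from station import bot gives the robot as it stands.
- The arm moves only by the tool step_arm, never from a script. Its argument "increments" is a list of rows, each a list of 7 numbers: the shift along the world's x, y, z in m, then the turn, a rotation vector about the world's x, y, z in degrees, then the gripper command: -1 is fully open, 1 is shut, values between are in proportion. In form: [[dx, dy, dz, rx, ry, rz, fingers], ...]. A call has 1 to 10 rows; each row is the pose to reach, as a shift and turn from the pose commanded when the call began; what a row does not reach only later rows make up. A row lasts 1/12 s, in which the tool goes at most 41.7 mm and 7.16 degrees, less where a joint would pass 70% of its speed; a pose out of reach is approached as far as the arm can. A call with a gripper value outside its range is refused whole. The fingers move at their own pace and stop on an object; "force" is the grip in N (left out, the last holds). Time passes only in rows, so rows that repeat a pose let the fingers close. It gives the time, the measured TCP pose, the force and the opening at its end, in the units of the state.
- bot.get_obs(): the state, without advancing time (a new reading comes with each control period).
- bot.read_camera(name): name is "scene" or "side" or "wrist"; returns a dict with "color" (480x640x3 uint8, red, green, blue), "intrinsics" (3x3 intrinsics, pixels), "extrinsics" (4x4, takes a point from camera to world coordinates). Camera axes: x right, y up, looking along -z (the intrinsics and any distortion apply to the point x, -y, -z); pixel columns grow to the right and rows downward; lengths in m; the calibration is good to about 2 mm. A picture is of the moment at which its call begins. There is no depth.
- bot.hand_in(): hands the job in, once; it reports no verdict.
Trained networks look in the newest picture that a camera, given by its name, has taken for a name from the list of things; names that differ only in an ending like _2 or _b are one class to them, and where a whole thing is asked for, a point or a joint stands for the part that bears it (a point fixed in the world has none). Each returns a list of dicts, best first, with "conf" (0 to 1); they miss things now and then, are a little off and sometimes report something else, mostly with a low value. They report only what shows in the picture. A call takes as long as a camera call. They do not tell look-alikes from the thing itself.
- bot.recognise(thing, camera): "location" ([column, row] as shares, 0 to 1, of the picture: columns of its width, rows of its height, amid what is visible of it).
- bot.place_of(thing, camera): "location" ([column, row] as shares, 0 to 1, of the picture: columns of its width, rows of its height: a listed point, or the origin of a listed thing).
The state is a dict: "t": time; "q": joint angles; "joint_vel": joint speeds; "joint_torque": joint torques, N m; "eef_pos": TCP position; "tool_rot": TCP orientation; "contact_force": force on the tool from outside, world axes, zero at the start; "torque": the same for the moment, N m; "gripper_width": opening from 0.0 (shut) to 1.0 (fully open).
Only numpy, scipy, OpenCV 4.12 (cv2) and the standard library are available. Lean on these libraries where they do the work, as an engineer would, in place of code of your own. Each camera call takes 0.05 s, during which the arm holds its last target.

### The job

Pack up the pit bench: push the sprung lock switch over to its green side and hold it there for a good second to unlock the tool chest, let it spring back, and only then open the drawer. Pull every driver out of the upright holder and lay it flat in the drawer, put the bit case in too, and push the drawer fully shut with all of them inside. Finally hold the switch over to its red side for a good second to lock up and let it spring back upright; leave the bottle, the tape and the battery where they are.

Things in the scene. Friction and masses are not known exactly. Their poses are not given: they have to be found in the camera images.
- toggle (a joint): Lean of the spring-centred momentary lock switch (a bat lever on the grey control box), rad: 0 upright, + leans to its green side, - to its red side, stops at +-0.45. Spring 0.5 N m/rad: about 4 N at the knob holds it at a stop, and it springs back to 0 when let go. It counts as held over beyond 0.3.
- toggle_knob (a point): Centre of the white ball knob, 20 mm in diameter, on top of the 10 mm steel bat. It lies 50 mm above the bat's pivot, which is on the top face of the control box.
- switch_top (a point): Centre of the top face of the fixed grey control box (80 x 110 x 50 mm along its x, y, z), where the bat's pivot lies, 50 mm above the bench. The box's +y end carries a green patch (unlock), its -y end a red patch (lock); the bat swings along this y. The box may stand on the left or right side of the bench.
- chest_drawer0 (a joint): How far the chest's drawer is pulled out, m: 0 shut, 0.197 at its stop. Slight friction (1 N); it stays where it is left.
- chest_drawer0_handle (a point): Middle of the steel bar handle of the drawer: 11 mm thick, 120 mm long along y, level; the gap between bar and drawer front is 29 mm, the bar's middle stands 35 mm off the front and 62 mm above the bench, 38 mm below the chest's top. The drawer pulls out along -x of this point (towards the robot). The chest is a blue fixed one-drawer bench chest, 280 mm deep, 340 mm wide, 100 mm high.
- drawer_floor (a point): Point on the drawer's inner floor (moves with it), midway between the sides, 40 mm in front of the floor's centre, 22 mm above the bench; x points into the chest, y left, z up. Inside: x -77 to 157, y -149 to 149 mm, walls 56 mm high; front panel's outer face at x = -98 mm. Pulled out by d, the floor is clear of the chest up to x = d - 84 mm. Inside the chest 65 mm of headroom over the floor.
- holder_top (a point): Centre of the top face of the fixed wooden driver holder, 190 x 55 x 80 mm (x, y, z), 80 mm above the bench. Four holes, 15 mm across and 76 mm deep, in a row along its x at -69, -23, 23 and 69 mm. Left or right on the bench.
- bit_case_mid (a point): Centre of the closed black bit case with an orange lid, 80 x 45 x 28 mm (x, y, z), 120 g, lying flat on the bench in front of the control box.
- driver0_mid (a point): Middle of the length of the orange hand driver, 145 mm long, 90 g (None if it is absent in this start). z runs along it from the steel tip to the handle's end: round steel shaft 7 mm thick from -72.5 to -2.5 mm, square handle 24 x 24 mm (flats face x and y) from -2.5 to +72.5 mm. It stands tip down in a hole of the holder, the handle's underside resting on the holder's top, so 70 mm of shaft is in the hole.
- driver1_mid (a point): Middle of the length of the red hand driver, 145 mm long, 90 g (None if it is absent in this start). z runs along it from the steel tip to the handle's end: round steel shaft 7 mm thick from -72.5 to -2.5 mm, square handle 24 x 24 mm (flats face x and y) from -2.5 to +72.5 mm. It stands tip down in a hole of the holder, the handle's underside resting on the holder's top, so 70 mm of shaft is in the hole.
- driver2_mid (a point): Middle of the length of the yellow hand driver, 145 mm long, 90 g (None if it is absent in this start). z runs along it from the steel tip to the handle's end: round steel shaft 7 mm thick from -72.5 to -2.5 mm, square handle 24 x 24 mm (flats face x and y) from -2.5 to +72.5 mm. It stands tip down in a hole of the holder, the handle's underside resting on the holder's top, so 70 mm of shaft is in the hole.
- driver3_mid (a point): Middle of the length of the green hand driver, 145 mm long, 90 g (None if it is absent in this start). z runs along it from the steel tip to the handle's end: round steel shaft 7 mm thick from -72.5 to -2.5 mm, square handle 24 x 24 mm (flats face x and y) from -2.5 to +72.5 mm. It stands tip down in a hole of the holder, the handle's underside resting on the holder's top, so 70 mm of shaft is in the hole.
- bottle: White bottle, 60 mm in diameter, 150 mm high; origin under its centre. Leave alone.
- tape: Roll of blue tape lying flat, 84 mm across, 25 mm high; origin under its centre. Leave alone.
- battery: Grey battery block with a yellow band, 150 x 75 x 110 mm, 2.5 kg; origin under its centre. Leave alone.
Not all that is in view belongs to the job. What is shaped like the part that bears toggle but orange is not meant. Of the things that look like the part that bears bit_case_mid, take the one that is farthest from the robot's base at the start.

How it is judged:
By the outcome, as a careful person would: the job done as asked, in the order asked, and still so for the second after the job is handed in, with the robot touching nothing.
Of driver0, driver1, driver2, driver3 only 2 to 3 are there at a start; the rules pass over those that are not, and their reading is None.
At some moment in a run one of bit_case may be knocked a few centimetres aside while the robot is not near it.
It also fails if it takes over 200 s, if anything falls off the work surface, if the arm or the gripper's body presses on something with over 40 N, if the wrist force passes 120 N, or if a joint passes its speed limit or range.

## Working session

There is one attempt and no reset: what is moved stays moved. The work goes in short steps, Python scripts to look and compute and a tool call to move; the robot and the scene stay as the last step left them, time stands still between calls to the robot, and variables do not carry over. Pictures are saved under pics/ and viewed, and the job is handed in when it is done.

Besides the shell and the picture viewer there is one more tool, called by a JSON object that holds its "api" and its "payload", one argument or row to a line. step_arm: Moves the arm, as the interface text tells. Its arguments: {"type":"object","properties":{"increments":{"type":"array","items":{"type":"array","items":{"type":"number"}}},"force":{"type":"number"}},"required":["increments"]}

```bash
ls; mkdir -p pics
cat > h.py <<'E'
import numpy as np, cv2
from station import bot
def shot(cam,fn=None):
    r=bot.read_camera(cam)
    if fn: cv2.imwrite('pics/'+fn,r['color'][:,:,::-1])
    return r
def ray(r,loc,share=True):
    K=np.array(r['intrinsics']);E=np.array(r['extrinsics'])
    h,w=r['color'].shape[:2]
    u,v=(loc[0]*w,loc[1]*h) if share else loc
    d=np.linalg.inv(K)@np.array([u,v,1.]); d=np.array([d[0],-d[1],-d[2]])
    return E[:3,3],E[:3,:3]@d
def atz(r,loc,z,share=True):
    o,d=ray(r,loc,share); return o+d*(z-o[2])/d[2]
def proj(r,p):
    K=np.array(r['intrinsics']);E=np.array(r['extrinsics'])
    c=E[:3,:3].T@(np.array(p)-E[:3,3]); q=K@np.array([c[0],-c[1],-c[2]]); return q[:2]/q[2]
def tri(rs):
    A=np.zeros((3,3));b=np.zeros(3)
    for r,l in rs:
        o,d=ray(r,l); d=d/np.linalg.norm(d); M=np.eye(3)-np.outer(d,d); A+=M;b+=M@o
    return np.linalg.solve(A,b)
E
cat > a.py <<'E'
from h import *
np.set_printoptions(precision=3,suppress=True)
R={c:shot(c,f'0{c}.png') for c in ['scene','side','wrist']}
for c in R: print(c,R[c]['extrinsics'][:3,3],R[c]['intrinsics'][0])
o=bot.get_obs(); print({k:np.round(v,3) for k,v in o.items()})
zs=dict(toggle_knob=.1,switch_top=.05,chest_drawer0_handle=.062,holder_top=.08,bit_case_mid=.014,driver0_mid=.0825,driver1_mid=.0825,driver2_mid=.0825,driver3_mid=.0825,bottle=0,tape=0,battery=0,drawer_floor=.022)
for n,z in zs.items():
  for c in ['scene','side']:
    for d in bot.place_of(n,c)[:3]:
        print(n,c,round(d['conf'],2),np.round(np.array(d['location'])*[640,480]),atz(R[c],d['location'],z))
E
python3 a.py
```

```text
pics
scene [1.351 0.133 1.055] [480.329   0.    320.975]
side [-0.031 -0.886  0.672] [486.099   0.    323.452]
wrist [0.151 0.661 0.372] [392.974   0.    320.556]
{'t': np.float64(0.15), 'q': array([-1.347,  0.478,  0.022,  1.556, -0.012,  1.109, -0.083]), 'joint_vel': array([ 0.   , -0.003, -0.001, -0.005, -0.001,  0.001, -0.001]), 'joint_torque': array([  0.003, -59.692,   1.61 , -28.149,   0.013,   0.007,   0.   ]), 'eef_pos': array([0.22 , 0.638, 0.196]), 'tool_rot': array([-0.   ,  0.165,  0.986, -0.001]), 'contact_force': array([ 0.112,  0.723, -0.17 ]), 'torque': array([ 0.001, -0.025, -0.018]), 'gripper_width': np.float64(1.001)}
toggle_knob scene 0.59 [142. 270.] [ 0.701 -0.38   0.1  ]
toggle_knob scene 0.44 [186. 225.] [ 0.545 -0.314  0.1  ]
toggle_knob side 0.74 [416. 305.] [ 0.542 -0.317  0.1  ]
toggle_knob side 0.71 [496. 294.] [ 0.699 -0.381  0.1  ]
toggle_knob side 0.66 [345. 242.] [ 0.577 -0.025  0.1  ]
switch_top scene 0.89 [192. 239.] [ 0.553 -0.304  0.05 ]
switch_top scene 0.79 [150. 287.] [ 0.716 -0.366  0.05 ]
switch_top side 0.98 [492. 314.] [ 0.698 -0.381  0.05
[... 1270 characters left out ...]
5.] [ 0.593 -0.458  0.   ]
tape scene 0.62 [473. 292.] [0.609 0.458 0.   ]
tape side 0.71 [417. 322.] [ 0.599 -0.266  0.   ]
tape side 0.54 [418. 303.] [ 0.651 -0.216  0.   ]
tape side 0.25 [384. 241.] [0.777 0.064 0.   ]
battery scene 0.67 [500. 227.] [0.368 0.555 0.   ]
battery scene 0.59 [424. 231.] [0.407 0.335 0.   ]
battery side 0.77 [193. 218.] [0.374 0.541 0.   ]
battery side 0.41 [363. 352.] [ 0.442 -0.277  0.   ]
battery side 0.26 [282. 201.] [0.674 0.493 0.   ]
drawer_floor scene 0.48 [186. 223.] [ 0.474 -0.352  0.022]
drawer_floor side 0.68 [380. 238.] [0.756 0.058 0.022]
drawer_floor side 0.65 [344. 236.] [0.678 0.127 0.022]
drawer_floor side 0.46 [273. 206.] [0.609 0.431 0.022]
```

View pics/0scene.png

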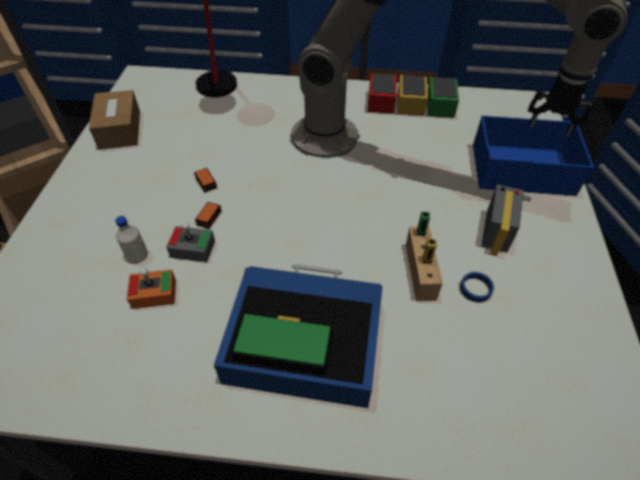

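View pics/0side.png

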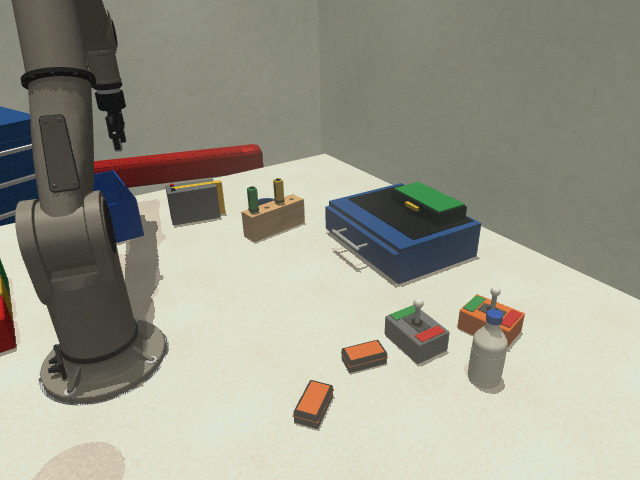

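The scene view shows the grey control box near (190,240), with an orange look-alike at (150,287). There are two bit cases, and the farther one is at (208,213). The holder has green (424,222) and yellow (430,250) drivers, and the chest handle is at (316,267). Next I'll measure yaws.

```bash
cat > b.py <<'E'
from h import *
np.set_printoptions(precision=3,suppress=True)
R={c:shot(c) for c in ['scene','side']}
def blobs(c,lo,hi,z,box,name,minpx=25):
    r=R[c]; hsv=cv2.cvtColor(r['color'],cv2.COLOR_RGB2HSV)
    m=cv2.inRange(hsv,np.array(lo),np.array(hi))
    k=np.zeros_like(m);x0,y0,x1,y1=box;k[y0:y1,x0:x1]=m[y0:y1,x0:x1]
    n,l,s,ce=cv2.connectedComponentsWithStats(k)
    for i in range(1,n):
        if s[i,4]<minpx: continue
        ys,xs=np.where(l==i)
        P=np.array([atz(r,(x,y),z,False)[:2] for x,y in zip(xs,ys)],np.float32)
        (cx,cy),(w,h),a=cv2.minAreaRect(P*1000)
        print(name,c,s[i,4],ce[i].round(),'mean',P.mean(0),'rect',cx,cy,w,h,a)
for c,bx,bc in [('scene',(160,220,220,265),(190,160,230,230)),('side',(380,295,455,360),(285,335,392,430))]:
    blobs(c,(45,90,50),(85,255,255),.05,bx,'green')
    blobs(c,(0,140,100),(6,255,255),.05,bx,'red')
    blobs(c,(174,140,60),(180,255,255),.05,bx,'red2')
    blobs(c,(0,130,110),(20,255,255),.028,bc,'lid')
for c,bx in [('scene',(400,200,445,305)),('side',(230,175,310,240))]:
    blobs(c,(20,120,60),(35,255,255),.15,bx,'yel')
    blobs(c,(45,90,30),(85,255,255),.15,bx,'grn')
    blobs(c,(8,70,60),(19,200,255),.08,bx,'wood')
for c,bx in [('scene',(380,180,464,312)),('side',(220,160,332,250))]:
    x0,y0,x1,y1=bx
    cv2.imwrite(f'pics/hold_{c}.png',cv2.resize(R[c]['color'][y0:y1,x0:x1,::-1],None,fx=4,fy=4,interpolation=cv2.INTER_CUBIC))
for c,bx in [('scene',(270,240,400,300)),('side',(315,180,485,280))]:
    x0,y0,x1,y1=bx
    cv2.imwrite(f'pics/ch_{c}.png',cv2.resize(R[c]['color'][y0:y1,x0:x1,::-1],None,fx=4,fy=4,interpolation=cv2.INTER_CUBIC))
for c,bx in [('scene',(160,210,220,270)),('side',(380,290,455,365))]:
    x0,y0,x1,y1=bx
    cv2.imwrite(f'pics/sw_{c}.png',cv2.resize(R[c]['color'][y0:y1,x0:x1,::-1],None,fx=7,fy=7,interpolation=cv2.INTER_CUBIC))
E
python3 b.py
```

```text
green scene 135 [203. 239.] mean [ 0.55  -0.275] rect 548.7457275390625 -275.58856201171875 22.873207092285156 58.2249641418457 88.41165924072266
red scene 113 [175. 236.] mean [ 0.547 -0.354] rect 546.3724365234375 -354.2823486328125 19.0540771484375 57.72655487060547 87.64675903320312
lid scene 162 [204. 176.] mean [ 0.281 -0.348] rect 280.77874755859375 -347.5870056152344 66.2848129272461 34.73704528808594 37.24556350708008
lid scene 196 [207. 212.] mean [ 0.427 -0.3  ] rect 426.9942321777344 -299.89385986328125 33.71988296508789 67.50082397460938 76.29277038574219
green side 174 [403. 313.] mean [ 0.55  -0.273] rect 552.0997924804688 -273.6441650390625 21.755334854125977 59.88911437988281 87.42237854003906
red side 219 [430. 333.] mean [ 0.548 -0.354] rect 548.7833862304688 -353.7294006347656 22.006305694580078 59.58066177368164 87.2938461303711
lid side 448 [364. 350.] mean [ 0.427 -0.3  ] rect 427.5843505859375 -299.06378173828125 36.763919830322266 70.0387954711914 75.52745056152344
lid side 631 [313. 397.] mean [ 0.28  -0.348] rect 280.7975769042969 -347.4475402832031 69.69438934326172 36.275909423828125 37.09903335571289
yel scene 70 [430. 245.] mean [0.587 0.318] rect 591.301025390625 318.5440673828125 21.136032104492188 45.812015533447266 74.58344268798828
grn scene 101 [423. 223.] mean [0.515 0.303] rect 517.63671875 304.0498046875 18.74992561340332 73.19992065429688 80.05502319335938
wood scene 1212 [425. 264.] mean [0.589 0.317] rect 583.2164916992188 317.2591552734375 233.69247436523438 67.458984375 5.462551593780518
yel side 126 [279. 189.] mean [0.551 0.266] rect 552.0906372070312 263.5467529296875 152.83871459960938 26.27327537536621 66.6529312133789
wood side 1699 [273. 217.] mean [0.518 0.244] rect 525.77197265625 250.65789794921875 265.3140563964844 181.86265563964844 7.411177158355713
```

```bash
cd pics; python3 -c "
import cv2,numpy as np
def st(a,b,o):
    a=cv2.imread(a);b=cv2.imread(b)
    h=max(a.shape[0],b.shape[0]);f=lambda i:np.pad(i,((0,h-i.shape[0]),(0,0),(0,0)))
    im=np.hstack([f(a),f(b)]);s=min(800/im.shape[1],600/im.shape[0],1);cv2.imwrite(o,cv2.resize(im,None,fx=s,fy=s))
st('hold_scene.png','hold_side.png','hold.png');st('sw_scene.png','sw_side.png','sw.png')
"
```

```text
(no output)
```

View pics/hold.png

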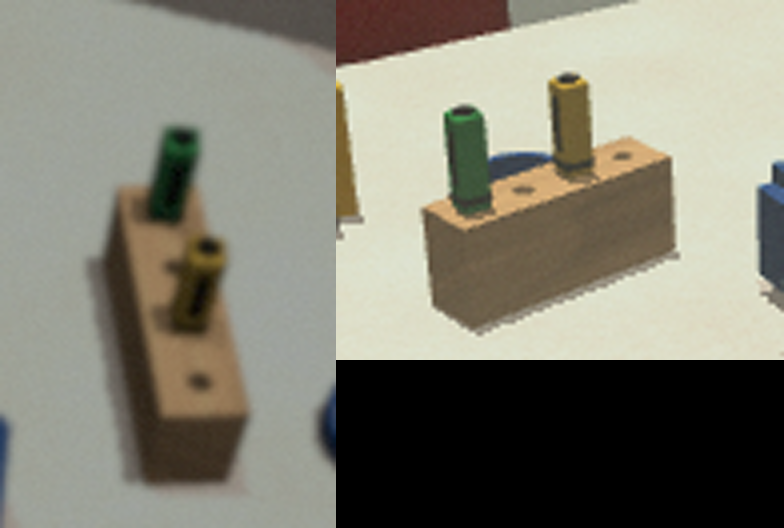

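View pics/sw.png

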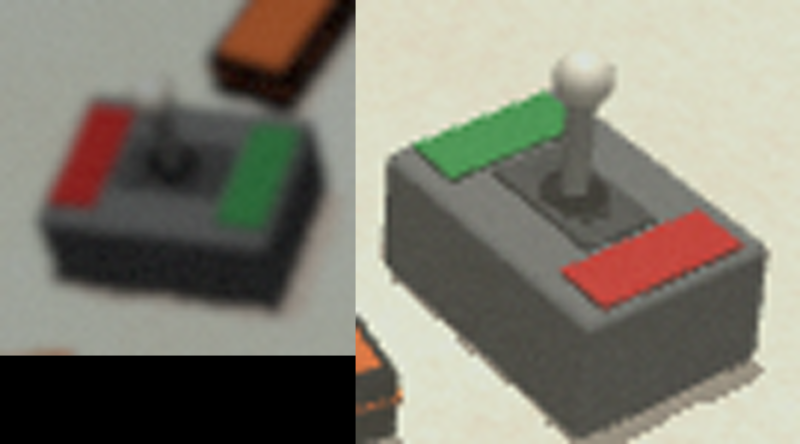

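View pics/ch_side.png

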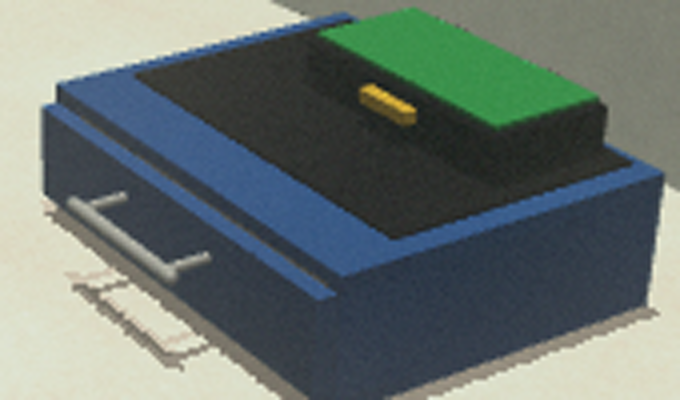

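View pics/ch_scene.png

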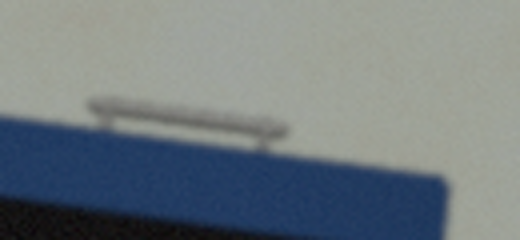

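```bash
cat > c.py <<'E'
from h import *
np.set_printoptions(precision=4,suppress=True)
R={c:shot(c) for c in ['scene','side']}
def pts(c,L,ox,oy,s,z):
    P=np.array([atz(R[c],(ox+x/s,oy+y/s),z,False)[:2] for x,y in L]);print(c,P.tolist() and P.round(4).tolist(),'mean',P.mean(0));return P
P=pts('scene',[(90,104),(286,131)],270,240,4,.062); print(np.degrees(np.arctan2(*(P[0]-P[1]))))
P=pts('side',[(72,202),(174,272)],315,180,4,.062);print(np.degrees(np.arctan2(*(P[0]-P[1]))))
print('holes');
pts('scene',[(200,381),(175,266)],380,180,4,.08)
pts('side',[(287,156),(188,190)],220,160,4,.08)
print('corners')
pts('side',[(87,208),(296,137),(336,155),(132,228)],220,160,4,.08)
pts('scene',[(120,187),(245,415),(155,415)],380,180,4,.08)
print('driver tops, grn yel, z .155')
pts('scene',[(182,131),(210,245)],380,180,4,.155)
pts('side',[(129,110),(233,78)],220,160,4,.155)
# chest footprint: top corners
print('chest top'); pts('side',[(57,85),(345,275),(662,172)],315,180,4,.1)
E
python3 c.py
```

```text
scene [[0.6216, -0.0178], [0.6291, 0.1096]] mean [0.6254 0.0459]
-176.63688604909544
side [[0.6276, 0.1062], [0.6262, -0.0132]] mean [0.6269 0.0465]
0.6736725356954155
holes
scene [[0.6255, 0.3301], [0.534, 0.3171]] mean [0.5798 0.3236]
side [[0.6228, 0.3258], [0.5316, 0.3134]] mean [0.5772 0.3196]
corners
side [[0.4568, 0.3279], [0.6471, 0.3543], [0.6545, 0.3055], [0.469, 0.2779]] mean [0.5569 0.3164]
scene [[0.4686, 0.2819], [0.6484, 0.3568], [0.6545, 0.3017]] mean [0.5905 0.3135]
driver tops, grn yel, z .155
scene [[0.4839, 0.3104], [0.5778, 0.3246]] mean [0.5308 0.3175]
side [[0.489, 0.3096], [0.5791, 0.3217]] mean [0.534  0.3156]
chest top
side [[0.6822, 0.2064], [0.6666, -0.129], [0.9271, -0.1427]] mean [ 0.7586 -0.0218]
```

Poses agree across both cameras to within a few mm: box at (0.549,-0.314) with yaw about -2°, handle at (0.626,0.046) with chest yaw about -2.8°, and holder yaw about 7.9°. The present drivers are green at (0.487,0.309) and yellow at (0.578,0.321). I'll start with the switch.

{"api": "step_arm", "payload": {
  "increments": [
    [0.04,-0.04,0.054,0,0,-4,1],
    [0.11,-0.33,0.054,0,0,-24,1],
    [0.11,-0.33,0.054,0,0,-24,1],
    [0.11,-0.33,0.054,0,0,-24,1],
    [0.11,-0.33,0.054,0,0,-24,1],
    [0.11,-0.33,0.054,0,0,-24,1],
    [0.11,-0.33,0.054,0,0,-24,1],
    [0.11,-0.33,0.054,0,0,-24,1],
    [0.11,-0.33,0.054,0,0,-24,1],
    [0.11,-0.33,0.054,0,0,-24,1]
  ]
}}

```text
t: 2.48
eef_pos: [0.3323, 0.3019, 0.2515]
tool_rot: [0.0, 0.371, 0.929, -0.0]
contact_force: [0.3, 0.4, -0.4]
gripper_width: -0.007
```

{"api": "step_arm", "payload": {
  "increments": [
    [0.11,-0.33,0,0,0,-25,1],
    [0.11,-0.33,0,0,0,-25,1],
    [0.11,-0.33,0,0,0,-25,1],
    [0.11,-0.33,0,0,0,-25,1],
    [0.11,-0.33,0,0,0,-25,1],
    [0.11,-0.33,0,0,0,-25,1],
    [0.11,-0.33,0,0,0,-25,1],
    [0.11,-0.33,0,0,0,-25,1],
    [0.11,-0.33,0,0,0,-25,1],
    [0.11,-0.33,0,0,0,-25,1]
  ]
}}

```text
t: 3.32
eef_pos: [0.4409, -0.0256, 0.2513]
tool_rot: [0.001, 0.562, 0.827, 0.0]
contact_force: [-0.4, 0.1, -0.3]
gripper_width: -0.001
```

{"api": "step_arm", "payload": {
  "increments": [
    [0.107,-0.334,0,0,0,-24,1],
    [0.107,-0.334,0,0,0,-24,1],
    [0.107,-0.334,0,0,0,-24,1],
    [0.107,-0.334,0,0,0,-24,1],
    [0.107,-0.334,0,0,0,-24,1],
    [0.107,-0.334,0,0,0,-24,1],
    [0.107,-0.334,0,0,0,-24,1],
    [0.107,-0.334,0,0,0,-24,1],
    [0.107,-0.334,0,0,0,-24,1],
    [0.107,-0.334,0,0,0,-24,1]
  ]
}}

```text
t: 4.15
eef_pos: [0.5473, -0.359, 0.2499]
tool_rot: [0.0, 0.721, 0.693, -0.001]
contact_force: [0.2, 1.3, -1.0]
gripper_width: -0.002
```

```bash
cat > st.py <<'E'
from h import *
import sys
from scipy.spatial.transform import Rotation as Ro
np.set_printoptions(precision=4,suppress=True)
for c in sys.argv[2:]: shot(c,sys.argv[1]+c+'.png')
o=bot.get_obs(); w,x,y,z=o['tool_rot']; M=Ro.from_quat([x,y,z,w]).as_matrix()
print('t',round(float(o['t']),2),'p',o['eef_pos'],'q',o['q'],'F',o['contact_force'],'g',round(float(o['gripper_width']),3)); print('toolz',M[:,2],'jaw',M[:,1],'jawang',np.degrees(np.arctan2(M[1,1],M[0,1])))
E
python3 st.py 1 scene side
```

```text
t 4.25 p [ 0.5475 -0.3548  0.2499] q [-0.0718  0.4957  0.8066  1.589  -0.3745  1.22    0.7707] F [ 0.5283 -0.1736 -0.9488] g -0.001
toolz [-0.0011  0.0011 -1.    ] jaw [ 0.9994 -0.0348 -0.0011] jawang -1.9965707141600788
```

{"api": "step_arm", "payload": {
  "increments": [
    [0.002,-0.004,-0.04,0,0,0,1],
    [0.002,-0.004,-0.08,0,0,0,1],
    [0.002,-0.004,-0.12,0,0,0,1],
    [0.002,-0.004,-0.145,0,0,0,1],
    [0.002,-0.004,-0.16,0,0,0,1],
    [0.002,-0.004,-0.164,0,0,0,1],
    [0.002,-0.004,-0.164,0,0,0,1]
  ]
}}

```text
t: 4.83
eef_pos: [0.5494, -0.3582, 0.0867]
tool_rot: [-0.0, 0.719, 0.695, 0.0]
contact_force: [-0.7, 0.6, -0.3]
gripper_width: 0.0
```

```bash
python3 st.py 2 side
```

```text
t 4.88 p [ 0.5499 -0.3594  0.088 ] q [ 0.0087  0.6592  0.6975  1.7298 -0.5094  0.9402  0.8772] F [0.4497 0.1308 0.6607] g 0.002
toolz [ 0.0015 -0.0004 -1.    ] jaw [ 0.9994 -0.034   0.0015] jawang -1.9510307241984746
```

View pics/2side.png

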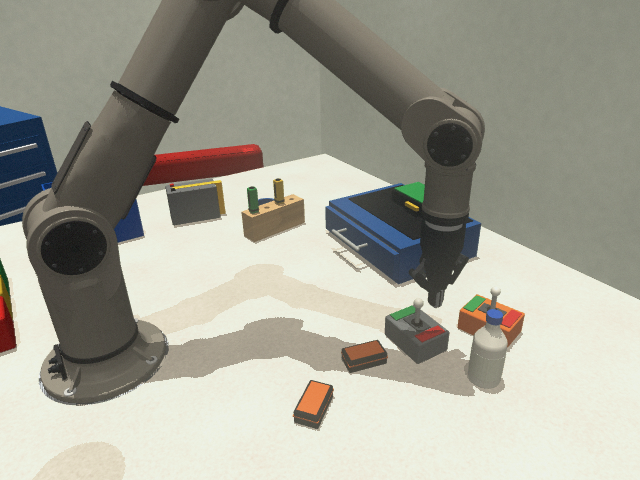

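{"api": "step_arm", "payload": {
  "increments": [
    [0,0.015,0,0,0,0,1],
    [0,0.022,0,0,0,0,1],
    [0,0.028,0,0,0,0,1],
    [0,0.034,0,0,0,0,1],
    [0,0.038,0,0,0,0,1],
    [0,0.042,0,0,0,0,1],
    [0,0.044,0,0,0,0,1],
    [0,0.046,0,0,0,0,1],
    [0,0.047,0,0,0,0,1],
    [0,0.047,0,0,0,0,1]
  ]
}}

```text
t: 5.72
eef_pos: [0.5488, -0.3128, 0.0868]
tool_rot: [-0.0, 0.719, 0.695, -0.0]
contact_force: [-0.6, -0.5, 0.2]
gripper_width: -0.0
```

```bash
python3 st.py 3 side; python3 -c "
import cv2;i=cv2.imread('pics/3side.png');cv2.imwrite('pics/3c.png',cv2.resize(i[270:370,370:480],None,fx=5,fy=5))"
```

```text
t 5.77 p [ 0.5488 -0.313   0.0868] q [-0.0763  0.6257  0.7067  1.7936 -0.5023  0.9102  0.8189] F [-0.4988  0.0543 -0.1971] g 0.0
toolz [-0.     -0.0001 -1.    ] jaw [ 0.9994 -0.0353 -0.    ] jawang -2.022609087499652
```

View pics/3c.png

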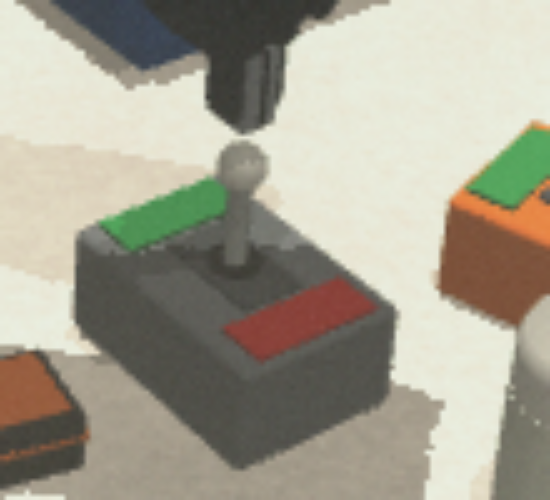

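```bash
python3 - <<'E'
from h import *
o=bot.get_obs()
for c in ['side','scene','wrist']:
    r=shot(c,f'4{c}.png'); print(c,proj(r,o['eef_pos']),proj(r,[.549,-.314,.1]),proj(r,[.549,-.314,.05]))
    i=r['color'][:,:,::-1]
    u,v=map(int,proj(r,[.549,-.314,.09]));u=max(60,min(u,580));v=max(60,min(v,420))
    k=i[v-60:v+60,u-60:u+60]; cv2.imwrite(f'pics/4c{c}.png',cv2.resize(k,None,fx=4,fy=4))
E
cd pics; python3 -c "
import cv2,numpy as np
cv2.imwrite('4cc.png',cv2.resize(np.hstack([cv2.imread('4cscene.png'),cv2.imread('4wrist.png')]),(800,340)))"
```

```text
side [416.85877687 307.78984959] [417.73346922 302.59367422] [416.03546838 322.74662785]
scene [186.77115067 228.99850139] [185.31252281 225.73526812] [189.25355956 237.87589883]
wrist [322.49849817 283.61425042] [323.10860357 296.78324637] [322.5475389  261.10654956]
```

View pics/4cc.png

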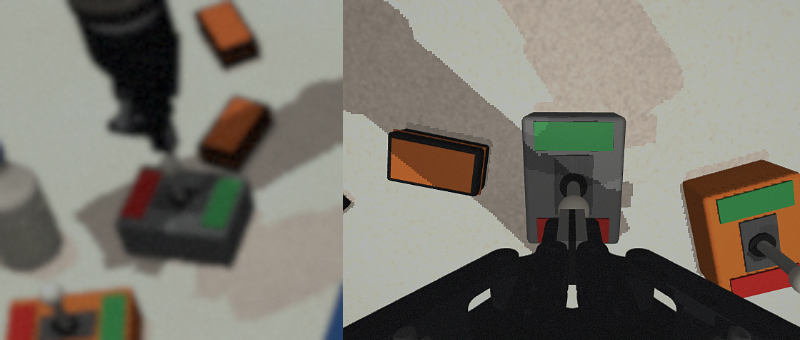

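Run:
```python
from h import *
a=cv2.imread('pics/4side.png');w=cv2.imread('pics/4wrist.png');s=cv2.imread('pics/4scene.png')
f=lambda i,u,v,n,k:cv2.resize(i[v-n:v+n,u-n:u+n],(k,k),interpolation=cv2.INTER_CUBIC)
cv2.imwrite('pics/4d.png',np.hstack([f(a,418,300,25,400),f(s,187,225,25,400)]))
cv2.imwrite('pics/4e.png',f(w,323,300,90,560))
r=shot('side');print(proj(r,[.5499,-.3594,.088]))
```

```text
[433.82103668 318.91063468]
```

View pics/4d.png

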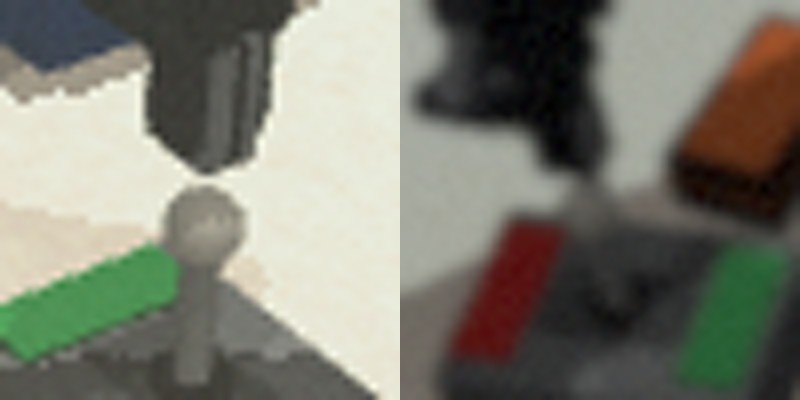

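View pics/4e.png

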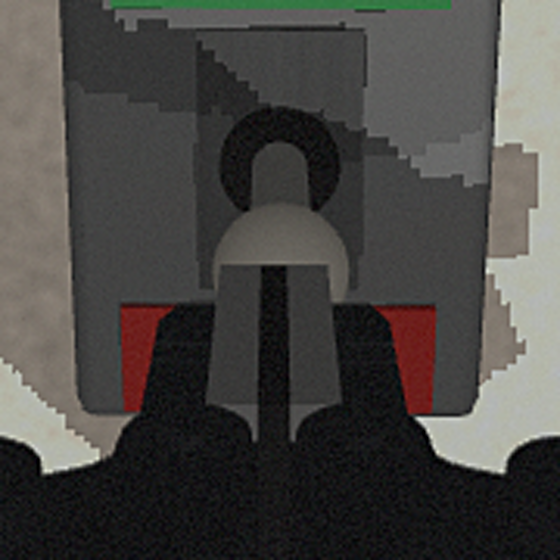

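Run:
```python
from h import *
np.set_printoptions(precision=4,suppress=True)
rs=shot('side');rc=shot('scene')
S=np.array([640,480])
print(tri([(rs,np.array([418.6,296.5])/S),(rc,np.array([184.5,221])/S)]))
for z in (.087,.1,.11,.12,.13): print(z,proj(rs,[.549,-.313,z]),proj(rc,[.549,-.313,z]))
print(bot.get_obs()['eef_pos'])
```

```text
[ 0.5475 -0.3144  0.116 ]
0.087 [416.9412 307.6796] [186.7248 228.9932]
0.1 [417.3879 302.3507] [185.6801 225.7665]
0.11 [417.7354 298.2063] [184.8653 223.2495]
0.12 [418.0861 294.0222] [184.0404 220.7017]
0.13 [418.4403 289.7976] [183.2054 218.1224]
[ 0.5488 -0.313   0.0868]
```

{"api": "step_arm", "payload": {
  "increments": [
    [0,-0.02,0,0,0,0,1],
    [0,-0.047,0,0,0,0,1],
    [0,-0.047,0,0,0,0,1],
    [0,-0.047,-0.01,0,0,0,1],
    [0,-0.047,-0.024,0,0,0,1],
    [0,-0.047,-0.024,0,0,0,1]
  ]
}}

```text
t: 6.57
eef_pos: [0.5475, -0.3569, 0.059]
tool_rot: [-0.003, 0.719, 0.695, -0.0]
contact_force: [-0.7, 1.4, -1.1]
gripper_width: 0.005
```

Run:
```python
from h import *
np.set_printoptions(precision=4,suppress=True)
print(bot.grip_depth, [x for x in dir(bot) if x[0]!='_'])
a=shot('side')['color'][:,:,::-1];w=shot('wrist')['color'][:,:,::-1]
f=lambda i,u,v,n,k:cv2.resize(i[v-n:v+n,u-n:u+n],(k,k),interpolation=cv2.INTER_CUBIC)
cv2.imwrite('pics/5d.png',np.hstack([f(a,425,310,40,400),f(w,323,300,90,400)]))
print(bot.get_obs()['eef_pos'])
```

```text
0.0187 ['PlanningError', 'get_obs', 'grip_depth', 'hand_in', 'place_of', 'read_camera', 'recognise']
[ 0.5484 -0.3579  0.0612]
```

View pics/5d.png

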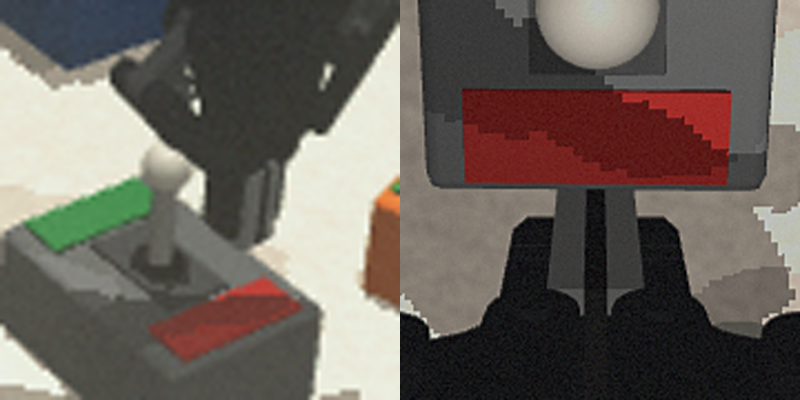

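Run:
```python
from h import *
np.set_printoptions(precision=4,suppress=True)
rs=shot('side');rc=shot('scene','5scene.png');rw=shot('wrist')
S=np.array([640,480])
p=bot.get_obs()['eef_pos'];print(p)
for r,n in ((rs,'side'),(rc,'scene'),(rw,'wrist')):
  for z in (.06,.09): print(n,z,proj(r,[p[0],p[1],z]))
print(tri([(rs,np.array([438,319])/S),(rw,np.array([320.7,294])/S)]))
i=rc['color'][:,:,::-1][190:260,150:220];cv2.imwrite('pics/5e.png',cv2.resize(i,None,fx=8,fy=8,interpolation=cv2.INTER_CUBIC))
print(rw['extrinsics'])
```

```text
[ 0.5492 -0.3593  0.0629]
side 0.06 [432.3303 330.5333]
side 0.09 [433.6211 318.179 ]
scene 0.06 [172.2238 234.165 ]
scene 0.09 [169.5715 226.8738]
wrist 0.06 [322.642  282.4535]
wrist 0.09 [323.0051 309.4118]
[ 0.5532 -0.359   0.0848]
[[ 0.9994  0.0325  0.0096  0.5506]
 [-0.0339  0.9595  0.2795 -0.2881]
 [-0.0001 -0.2797  0.9601  0.2387]
 [ 0.      0.      0.      1.    ]]
```

View pics/5e.png

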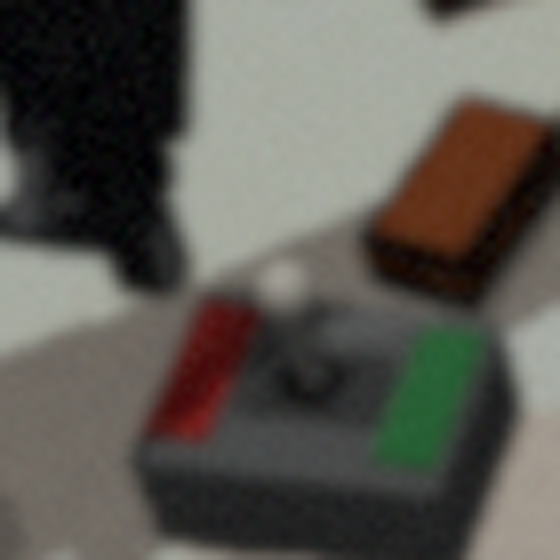

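The fingertips sit about 27 mm above the reported TCP in all views, so I'll allow for that. The tip is now at about 0.09, so I'll push.

{"api": "step_arm", "payload": {
  "increments": [
    [0,0.015,-0.003,0,0,0,1],
    [0,0.022,-0.003,0,0,0,1],
    [0,0.028,-0.003,0,0,0,1],
    [0,0.034,-0.003,0,0,0,1],
    [0,0.038,-0.003,0,0,0,1],
    [0,0.042,-0.003,0,0,0,1],
    [0,0.044,-0.003,0,0,0,1],
    [0,0.046,-0.003,0,0,0,1]
  ]
}}

```text
t: 7.48
eef_pos: [0.5488, -0.3146, 0.06]
tool_rot: [0.001, 0.72, 0.694, -0.0]
contact_force: [1.6, -4.7, -1.9]
gripper_width: 0.001
```

```bash
cat > z.py <<'E'
from h import *
import sys
np.set_printoptions(precision=4,suppress=True)
# z.py name cam u v n [cam u v n]
ims=[]
a=sys.argv[2:]
for k in range(0,len(a),4):
    r=shot(a[k]);i=r['color'][:,:,::-1];u,v,n=map(int,a[k+1:k+4])
    u=max(n,min(640-n,u));v=max(n,min(480-n,v))
    ims.append(cv2.resize(i[v-n:v+n,u-n:u+n],(400,400),interpolation=cv2.INTER_CUBIC))
    print(a[k],'origin',u-n,v-n,'scale',400/(2*n))
cv2.imwrite('pics/'+sys.argv[1]+'.png',np.hstack(ims))
o=bot.get_obs();print(round(float(o['t']),2),o['eef_pos'],o['contact_force'],round(float(o['gripper_width']),3))
E
python3 z.py 6a side 425 310 40 wrist 323 300 90
```

```text
side origin 385 270 scale 5.0
wrist origin 233 210 scale 2.2222222222222223
7.58 [ 0.5488 -0.3143  0.06  ] [ 1.8268 -5.1533 -2.3709] 0.005
```

View pics/6a.png

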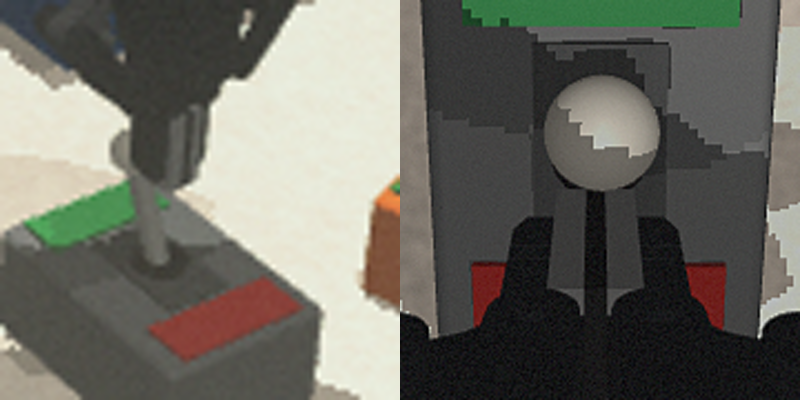

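{"api": "step_arm", "payload": {
  "increments": [
    [0,0.003,0,0,0,0,1],
    [0,0.006,0,0,0,0,1],
    [0,0.006,0,0,0,0,1],
    [0,0.006,0,0,0,0,1],
    [0,0.006,0,0,0,0,1],
    [0,0.006,0,0,0,0,1],
    [0,0.006,0,0,0,0,1],
    [0,0.006,0,0,0,0,1],
    [0,0.006,0,0,0,0,1],
    [0,0.006,0,0,0,0,1]
  ]
}}

```text
t: 8.42
eef_pos: [0.5483, -0.3121, 0.0607]
tool_rot: [0.002, 0.72, 0.694, -0.001]
contact_force: [0.5, -11.2, -1.4]
gripper_width: -0.0
```

```bash
python3 z.py 6b side 425 310 40 wrist 323 300 90
```

```text
side origin 385 270 scale 5.0
wrist origin 233 210 scale 2.2222222222222223
8.52 [ 0.5483 -0.3121  0.0607] [ -0.0065 -11.069   -0.9565] -0.002
```

View pics/6b.png

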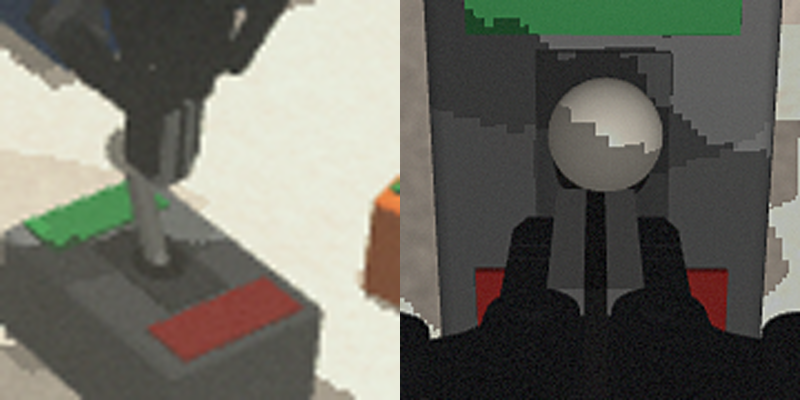

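At the stop (force rose to 11 N). I'll hold a little longer, then back off slowly.

{"api": "step_arm", "payload": {
  "increments": [
    [0,0,0,0,0,0,1],
    [0,0,0,0,0,0,1],
    [0,0,0,0,0,0,1],
    [0,0,0,0,0,0,1],
    [0,0,0,0,0,0,1],
    [0,0,0,0,0,0,1],
    [0,0,0,0,0,0,1],
    [0,0,0,0,0,0,1],
    [0,0,0,0,0,0,1],
    [0,-0.006,0,0,0,0,1]
  ]
}}

```text
t: 9.35
eef_pos: [0.5484, -0.315, 0.0604]
tool_rot: [0.0, 0.72, 0.694, -0.0]
contact_force: [-0.3, -2.7, 4.0]
gripper_width: -0.002
```

{"api": "step_arm", "payload": {
  "increments": [
    [0,-0.01,0,0,0,0,1],
    [0,-0.02,0,0,0,0,1],
    [0,-0.03,0,0,0,0,1],
    [0,-0.045,0,0,0,0,1],
    [0,-0.045,0,0,0,0,1],
    [0,-0.045,0.03,0,0,0,1],
    [0,-0.045,0.07,0,0,0,1],
    [0,-0.045,0.1,0,0,0,1],
    [0,-0.045,0.12,0,0,0,1],
    [0,-0.045,0.12,0,0,0,1]
  ]
}}

```text
t: 10.18
eef_pos: [0.551, -0.3601, 0.1846]
tool_rot: [0.003, 0.719, 0.695, 0.002]
contact_force: [0.7, -0.9, -0.3]
gripper_width: -0.002
```

```bash
python3 z.py 7a side 425 310 40 wrist 323 300 90; python3 st.py 7
```

```text
side origin 385 270 scale 5.0
wrist origin 233 210 scale 2.2222222222222223
10.28 [ 0.5493 -0.3581  0.1801] [ 0.0707  0.2717 -0.5311] 0.003
t 10.28 p [ 0.5493 -0.3581  0.1801] q [-0.0407  0.5616  0.7685  1.6596 -0.4306  1.0967  0.8172] F [ 0.0707  0.2717 -0.5311] g 0.003
toolz [ 0.0011  0.0008 -1.    ] jaw [ 0.9994 -0.0345  0.001 ] jawang -1.9765004714764554
```

View pics/7a.png

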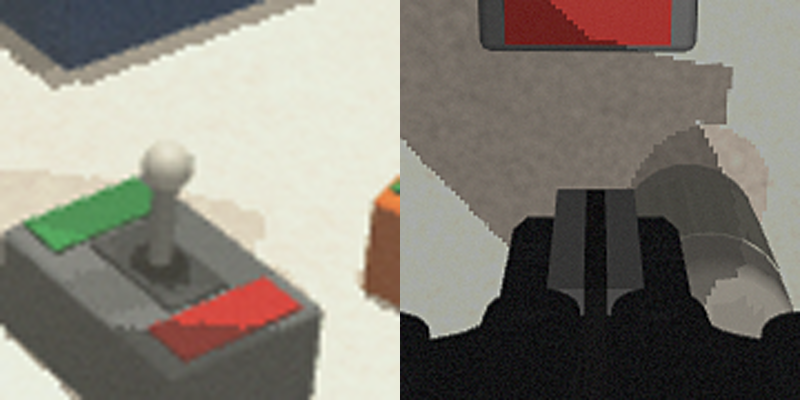

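{"api": "step_arm", "payload": {
  "increments": [
    [0.0,0.04,0.02,0,0,-1,0.25],
    [0.077,0.405,0.02,0,0,-1,0.25],
    [0.077,0.405,0.02,0,0,-1,0.25],
    [0.077,0.405,0.02,0,0,-1,0.25],
    [0.077,0.405,0.02,0,0,-1,0.25],
    [0.077,0.405,0.02,0,0,-1,0.25],
    [0.077,0.405,0.02,0,0,-1,0.25],
    [0.077,0.405,0.02,0,0,-1,0.25],
    [0.077,0.405,0.02,0,0,-1,0.25],
    [0.077,0.405,0.02,0,0,-1,0.25]
  ]
}}

```text
t: 11.12
eef_pos: [0.6244, 0.0483, 0.1979]
tool_rot: [-0.001, 0.725, 0.688, -0.001]
contact_force: [0.3, -0.2, -0.5]
gripper_width: 0.376
```

{"api": "step_arm", "payload": {
  "increments": [
    [0,0,0,0,0,0,0.25],
    [0,0,0,0,0,0,0.25]
  ]
}}

```text
t: 11.28
eef_pos: [0.6247, 0.0502, 0.1973]
tool_rot: [-0.001, 0.723, 0.691, -0.001]
contact_force: [-0.6, -1.4, 0.2]
gripper_width: 0.374
```

```bash
python3 st.py 8 side wrist
```

```text
t 11.38 p [0.6246 0.0449 0.1984] q [-0.7284  0.4911  0.7819  1.7125 -0.3809  1.1     0.1186] F [-0.2275 -0.7423  0.0537] g 0.375
toolz [-0.0027 -0.0011 -1.    ] jaw [ 0.9986 -0.0529 -0.0026] jawang -3.031405086538287
```

View pics/8wrist.png

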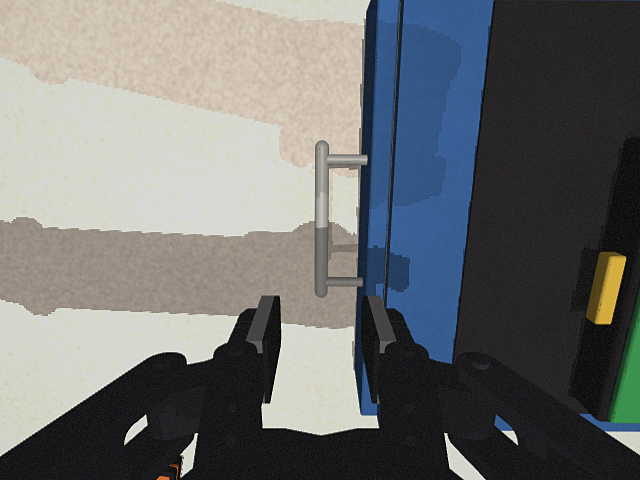

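View pics/8side.png

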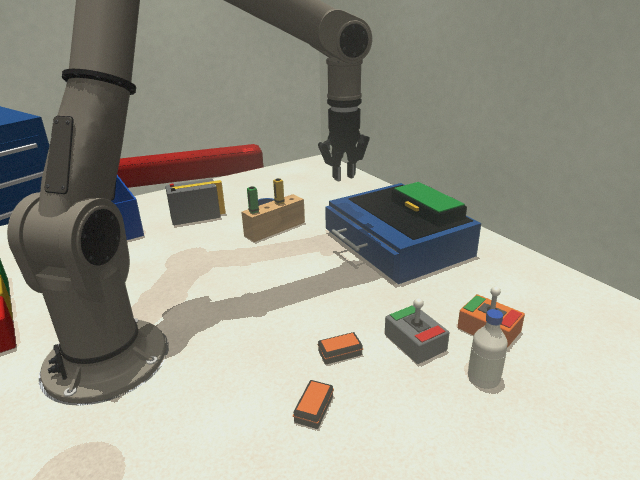

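The bar lies midway between the fingers (column 321). The target bit case has just been knocked aside and is now at side pixel (340,347). Descending.

{"api": "step_arm", "payload": {
  "increments": [
    [0.001,0,-0.03,0,0,0,0.25],
    [0.001,0,-0.07,0,0,0,0.25],
    [0.001,0,-0.1,0,0,0,0.25],
    [0.001,0,-0.125,0,0,0,0.25],
    [0.001,0,-0.145,0,0,0,0.25],
    [0.001,0,-0.155,0,0,0,0.25],
    [0.001,0,-0.162,0,0,0,0.25],
    [0.001,0,-0.168,0,0,0,0.25],
    [0.001,0,-0.172,0,0,0,0.25],
    [0.001,0,-0.172,0,0,0,0.25]
  ]
}}

```text
t: 12.22
eef_pos: [0.6269, 0.0452, 0.0279]
tool_rot: [0.0, 0.726, 0.688, 0.0]
contact_force: [0.1, 1.1, 0.2]
gripper_width: 0.376
```

```bash
python3 z.py 9a side 345 225 45 wrist 320 300 120
```

```text
side origin 300 180 scale 4.444444444444445
wrist origin 200 180 scale 1.6666666666666667
12.32 [0.6274 0.0455 0.0286] [ 0.5023  0.0733 -0.4659] 0.377
```

View pics/9a.png

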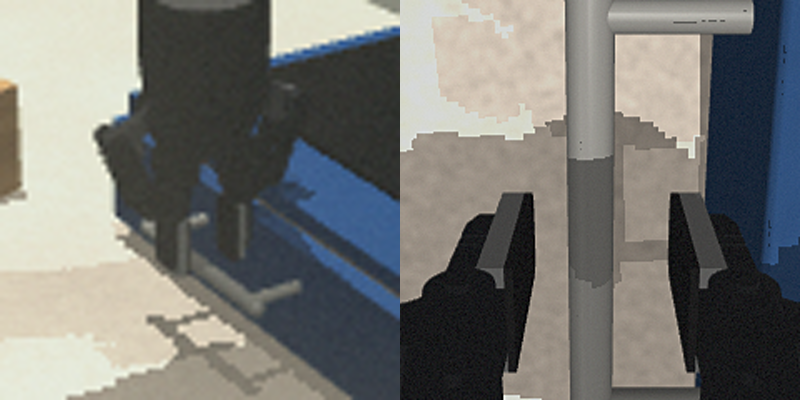

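{"api": "step_arm", "payload": {
  "increments": [
    [0,0,-0.004,0,0,0,0.25],
    [0,0,-0.008,0,0,0,0.25],
    [0,0,-0.008,0,0,0,0.4],
    [0,0,-0.008,0,0,0,0.6],
    [0,0,-0.008,0,0,0,0.8],
    [0,0,-0.008,0,0,0,1],
    [0,0,-0.008,0,0,0,1],
    [0,0,-0.008,0,0,0,1],
    [0,0,-0.008,0,0,0,1]
  ],
  "force": 40
}}

```text
t: 13.07
eef_pos: [0.6244, 0.0457, 0.0197]
tool_rot: [-0.002, 0.725, 0.688, -0.001]
contact_force: [-7.2, 0.8, 5.2]
gripper_width: 0.108
```

```bash
python3 z.py 9b side 345 225 45 wrist 320 300 120
```

```text
side origin 300 180 scale 4.444444444444445
wrist origin 200 180 scale 1.6666666666666667
13.17 [0.6245 0.0457 0.0197] [-5.0694  1.9947  4.5938] 0.106
```

View pics/9b.png

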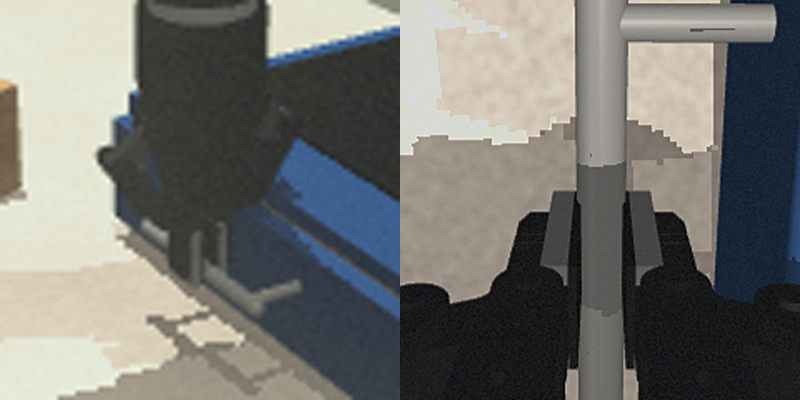

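{"api": "step_arm", "payload": {
  "increments": [
    [-0.01,0.0005,0,0,0,0,1],
    [-0.025,0.001,0,0,0,0,1],
    [-0.04,0.002,0,0,0,0,1],
    [-0.055,0.003,0,0,0,0,1],
    [-0.07,0.0035,0,0,0,0,1],
    [-0.085,0.004,0,0,0,0,1],
    [-0.1,0.005,0,0,0,0,1],
    [-0.115,0.0055,0,0,0,0,1],
    [-0.12,0.006,0,0,0,0,1],
    [-0.12,0.006,0,0,0,0,1]
  ]
}}

```text
t: 14.0
eef_pos: [0.5049, 0.0523, 0.0197]
tool_rot: [-0.001, 0.725, 0.689, -0.0]
contact_force: [-1.0, 2.6, -3.5]
gripper_width: 0.107
```

{"api": "step_arm", "payload": {
  "increments": [
    [-0.015,0.001,0,0,0,0,1],
    [-0.03,0.0015,0,0,0,0,1],
    [-0.045,0.002,0,0,0,0,1],
    [-0.06,0.003,0,0,0,0,1],
    [-0.067,0.0035,0,0,0,0,1],
    [-0.07,0.0035,0,0,0,0,1],
    [-0.07,0.0035,0,0,0,0,1],
    [-0.07,0.0035,0,0,0,0,1]
  ]
}}

```text
t: 14.67
eef_pos: [0.4368, 0.056, 0.0197]
tool_rot: [-0.001, 0.725, 0.689, 0.0]
contact_force: [-0.3, 5.5, -4.4]
gripper_width: 0.11
```

```bash
python3 st.py 10 scene side
```

```text
t 14.77 p [0.437  0.056  0.0197] q [-0.8049  0.4597  0.6592  2.2724 -0.5367  0.5624  0.2167] F [-0.1274  5.114  -4.4213] g 0.107
toolz [-0.0005  0.0008 -1.    ] jaw [ 0.9987 -0.0516 -0.0005] jawang -2.9589743166116182
```

View pics/10scene.png

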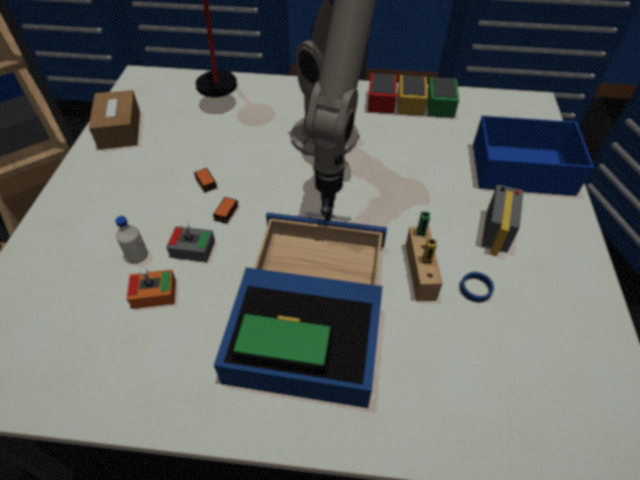

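Drawer is out about 0.188. Release and lift.

{"api": "step_arm", "payload": {
  "increments": [
    [0,0,0,0,0,0,0.25],
    [0,0,0,0,0,0,0.25],
    [0,0,0,0,0,0,0.25],
    [0,0,0.02,0,0,0,0.25],
    [0,0,0.05,0,0,0,0.25],
    [0,0,0.09,0,0,0,0.25],
    [0,0,0.13,0,0,0,0.25],
    [0,0,0.17,0,0,0,0.25],
    [0,0,0.2,0,0,0,0.25],
    [0,0,0.2,0,0,0,0.25]
  ]
}}

```text
t: 15.6
eef_pos: [0.4409, 0.055, 0.2252]
tool_rot: [0.001, 0.726, 0.688, 0.005]
contact_force: [1.5, 0.8, 1.0]
gripper_width: 0.373
```

```bash
python3 st.py 11 scene side wrist
```

```text
t 15.75 p [0.4366 0.055  0.2197] q [-1.2016  0.0357  0.9868  2.1044 -0.0363  1.0172 -0.2486] F [-0.3724  0.3175 -0.6358] g 0.374
toolz [ 0.0003  0.0012 -1.    ] jaw [ 0.9986 -0.0526  0.0002] jawang -3.0135401221710616
```

View pics/11side.png

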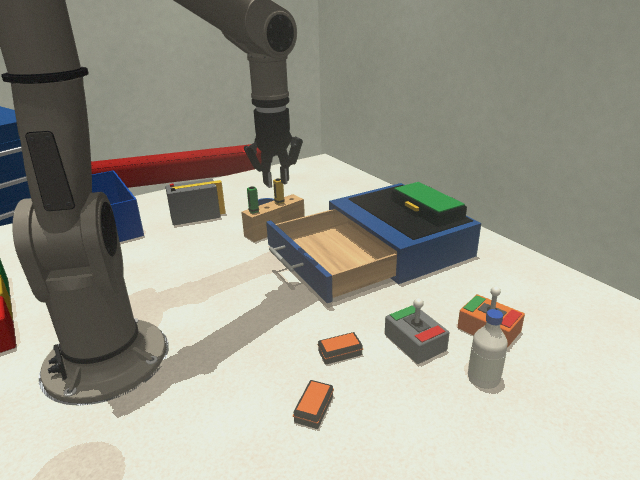

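View pics/11wrist.png

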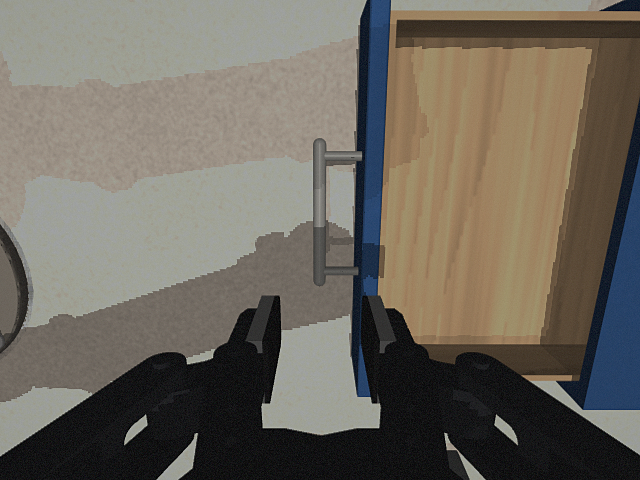

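{"api": "step_arm", "payload": {
  "increments": [
    [0,0.02,0.04,0,0,4,-0.4],
    [0.01,0.04,0.08,0,0,8,-0.4],
    [0.02,0.06,0.11,0,0,11,-0.4],
    [0.03,0.1,0.11,0,0,11,-0.4],
    [0.04,0.13,0.11,0,0,11,-0.4],
    [0.04,0.13,0.11,0,0,11,-0.4]
  ]
}}

```text
t: 16.25
eef_pos: [0.4767, 0.1926, 0.3278]
tool_rot: [0.001, 0.653, 0.758, -0.001]
contact_force: [-1.3, 0.9, -0.0]
gripper_width: 0.704
```

{"api": "step_arm", "payload": {
  "increments": [
    [0.015,0.08,0,49.5,7,0,-0.4],
    [0.015,0.08,0,49.5,7,0,-0.4],
    [0.015,0.08,0,49.5,7,0,-0.4],
    [0.015,0.08,0,49.5,7,0,-0.4],
    [0.015,0.08,0,49.5,7,0,-0.4],
    [0.015,0.08,0,49.5,7,0,-0.4],
    [0.015,0.08,0,49.5,7,0,-0.4],
    [0.015,0.08,0,49.5,7,0,-0.4],
    [0.015,0.08,0,49.5,7,0,-0.4],
    [0.015,0.08,0,49.5,7,0,-0.4]
  ]
}}

```text
t: 17.08
eef_pos: [0.4917, 0.2651, 0.3286]
tool_rot: [-0.319, 0.596, 0.684, 0.275]
contact_force: [0.2, -0.5, 0.1]
gripper_width: 0.702
```

```bash
python3 st.py 12 scene side
```

```text
t 17.18 p [0.4914 0.2665 0.3301] q [-0.7781  0.3003  0.8301  1.9337 -1.086   1.4309  0.6128] F [0.0694 0.3319 0.4809] g 0.697
toolz [-0.109   0.7573 -0.6439] jaw [ 0.9898  0.1424 -0.0002] jawang 8.184620636001638
```

View pics/12side.png

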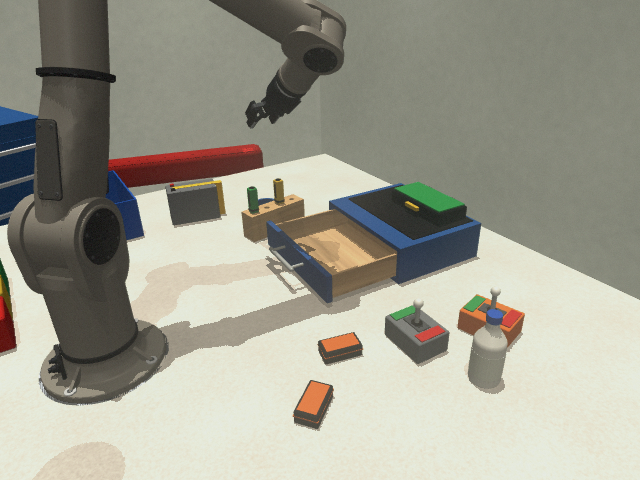

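```bash
cat > tcp.py <<'E'
from h import *
from scipy.spatial.transform import Rotation as Ro
import sys
np.set_printoptions(precision=4,suppress=True)
name=sys.argv[1]
o=bot.get_obs(); w,x,y,z=o['tool_rot']; M=Ro.from_quat([x,y,z,w]).as_matrix(); p=np.array(o['eef_pos'])
W=float(o['gripper_width'])*.085
ims=[]
for c in ['side','scene']:
    r=shot(c); i=np.ascontiguousarray(r['color'][:,:,::-1]); u,v=map(int,proj(r,p-M[:,2]*.03)); n=40
    u=max(n,min(640-n,u));v=max(n,min(480-n,v))
    k=cv2.resize(i[v-n:v+n,u-n:u+n],(400,400),interpolation=cv2.INTER_CUBIC); s=400/(2*n)
    def dot(q,col):
        a=proj(r,q); cv2.circle(k,(int((a[0]-u+n)*s),int((a[1]-v+n)*s)),3,col,-1)
    dot(p,(0,0,255))
    for sg in (-1,1): dot(p+sg*M[:,1]*W/2,(255,0,255)); dot(p+sg*M[:,1]*W/2-.027*M[:,2],(255,255,0))
    ims.append(k)
cv2.imwrite('pics/'+name+'.png',np.hstack(ims)); print(p,W)
E
python3 tcp.py 12t
```

```text
[0.4914 0.2665 0.3301] 0.059216287912676954
```

View pics/12t.png

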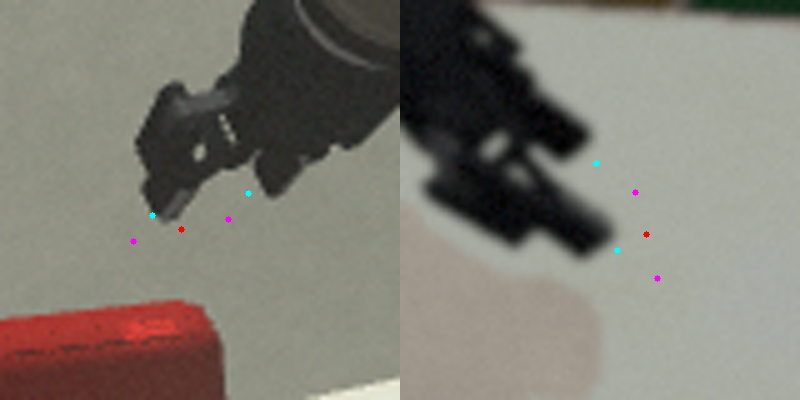

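{"api": "step_arm", "payload": {
  "increments": [
    [0.001,0.001,-0.04,0,0,0,-0.4],
    [0.001,0.001,-0.08,0,0,0,-0.4],
    [0.001,0.001,-0.12,0,0,0,-0.4],
    [0.001,0.001,-0.15,0,0,0,-0.4],
    [0.001,0.001,-0.174,0,0,0,-0.4],
    [0.001,0.001,-0.174,0,0,0,-0.4],
    [0.001,0.001,-0.174,0,0,0,-0.4]
  ]
}}

```text
t: 17.87
eef_pos: [0.4922, 0.2669, 0.1558]
tool_rot: [-0.32, 0.594, 0.684, 0.276]
contact_force: [0.5, 0.2, -0.2]
gripper_width: 0.703
```

```bash
python3 st.py 13 wrist; python3 tcp.py 13t
```

```text
t 17.92 p [0.4932 0.2667 0.1571] q [-0.6434  0.5833  0.7089  2.0649 -1.2988  1.3534  0.9902] F [-0.1904 -0.5101  0.4028] g 0.699
toolz [-0.1075  0.7585 -0.6428] jaw [0.9901 0.1406 0.0004] jawang 8.084392076020047
[0.4932 0.2667 0.1571] 0.0594540760451022
```

View pics/13t.png

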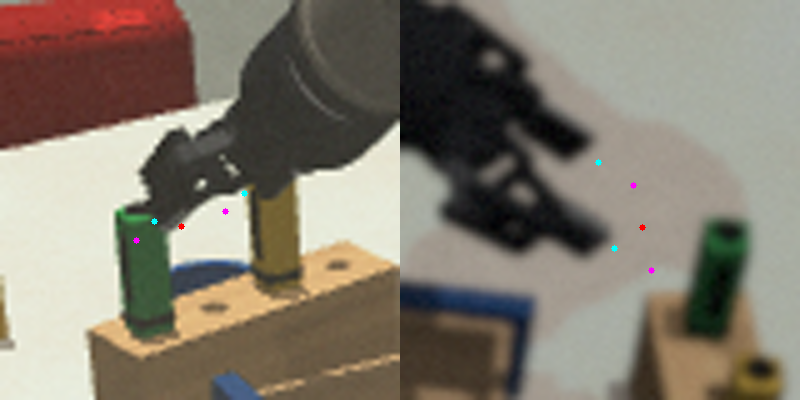

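View pics/13wrist.png

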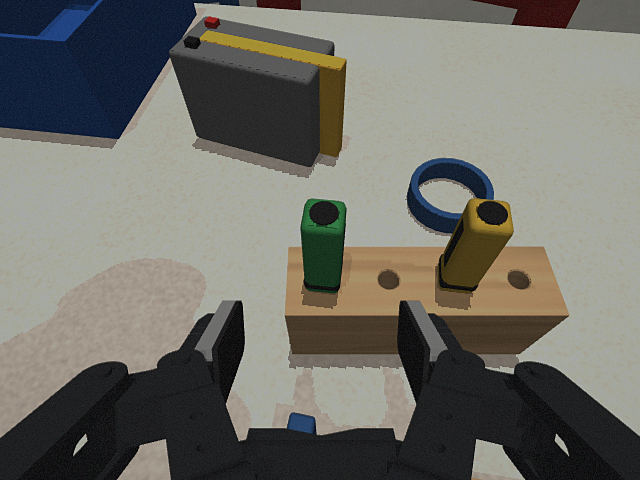

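{"api": "step_arm", "payload": {
  "increments": [
    [0,0,0,-4,-0.55,0,-0.4],
    [0,0,0,-7.9,-1.1,0,-0.4],
    [-0.002,0.015,-0.015,-7.9,-1.1,0,-0.4],
    [-0.004,0.03,-0.03,-7.9,-1.1,0,-0.4],
    [-0.006,0.045,-0.045,-7.9,-1.1,0,-0.4],
    [-0.008,0.06,-0.057,-7.9,-1.1,0,-0.4],
    [-0.0095,0.072,-0.068,-7.9,-1.1,0,-0.4],
    [-0.0095,0.072,-0.068,-7.9,-1.1,0,-0.4],
    [-0.0095,0.072,-0.068,-7.9,-1.1,0,-0.4]
  ]
}}

```text
t: 18.77
eef_pos: [0.4837, 0.3386, 0.0895]
tool_rot: [-0.271, 0.612, 0.705, 0.236]
contact_force: [0.7, -0.8, 1.2]
gripper_width: 0.702
```

```bash
python3 st.py 14 wrist; python3 tcp.py 14t
```

```text
t 18.82 p [0.4844 0.3376 0.0896] q [-0.7424  0.5959  0.5662  2.0833 -1.3516  1.0733  0.9109] F [0.5573 0.3544 0.6024] g 0.703
toolz [-0.0918  0.6637 -0.7424] jaw [0.9903 0.1386 0.0015] jawang 7.968543239850642
[0.4844 0.3376 0.0896] 0.059730932655029045
```

View pics/14t.png

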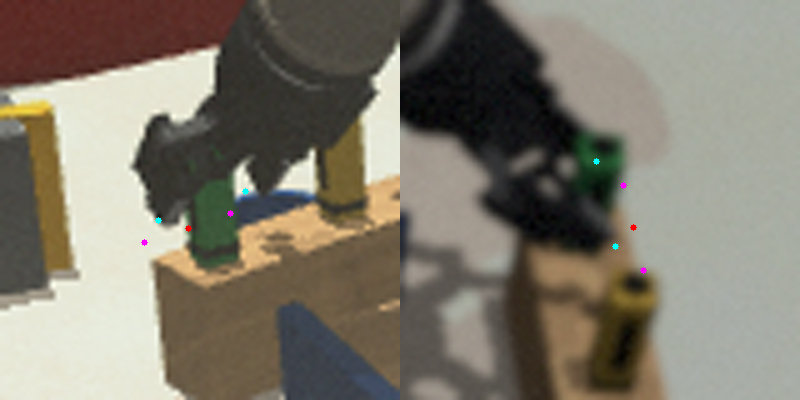

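View pics/14wrist.png

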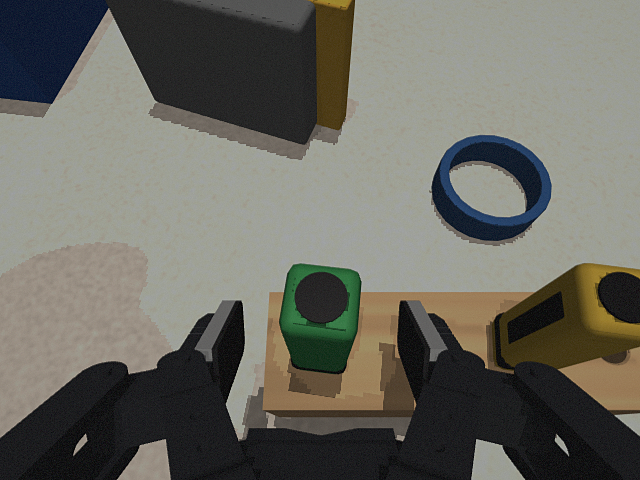

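{"api": "step_arm", "payload": {
  "increments": [
    [0,0,0,0,0,0,0.2],
    [0,0,0,0,0,0,0.6],
    [0,0,0,0,0,0,1],
    [0,0,0,0,0,0,1],
    [0,0,0,0,0,0,1],
    [0,0,0,0,0,0,1],
    [0,0,0,0,0,0,1]
  ],
  "force": 50
}}

```text
t: 19.5
eef_pos: [0.4837, 0.3379, 0.0884]
tool_rot: [-0.271, 0.613, 0.704, 0.235]
contact_force: [-0.2, -2.8, 4.6]
gripper_width: 0.28
```

```bash
python3 z.py 15 side 275 200 40 wrist 320 300 120
```

```text
side origin 235 160 scale 5.0
wrist origin 200 180 scale 1.6666666666666667
19.6 [0.4837 0.3378 0.0884] [ 0.3259 -2.5001  5.9298] 0.28
```

View pics/15.png

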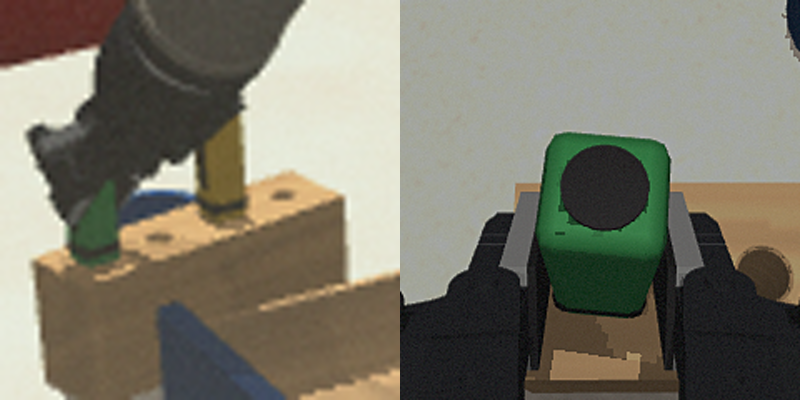

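Gripped at 23.8 mm, which matches the 24 mm handle. Lift straight up.

{"api": "step_arm", "payload": {
  "increments": [
    [0,0,0.01,0,0,0,1],
    [0,0,0.03,0,0,0,1],
    [0,0,0.05,0,0,0,1],
    [0,0,0.07,0,0,0,1],
    [0,0,0.1,0,0,0,1],
    [0,0,0.13,0,0,0,1],
    [0,0,0.16,0,0,0,1],
    [0,0,0.19,0,0,0,1],
    [0,0,0.22,0,0,0,1],
    [0,0,0.22,0,0,0,1]
  ]
}}

```text
t: 20.43
eef_pos: [0.4858, 0.3382, 0.3145]
tool_rot: [-0.269, 0.611, 0.705, 0.239]
contact_force: [1.2, 0.2, -0.5]
gripper_width: 0.279
```

```bash
python3 st.py 16 side
```

```text
t 20.48 p [0.4845 0.3381 0.3115] q [-0.9053  0.2448  0.7183  1.9202 -0.987   1.2048  0.3969] F [ 0.0919 -0.2383 -0.902 ] g 0.276
toolz [-0.0899  0.6649 -0.7415] jaw [0.9903 0.1391 0.0046] jawang 7.996243146148658
```

View pics/16side.png

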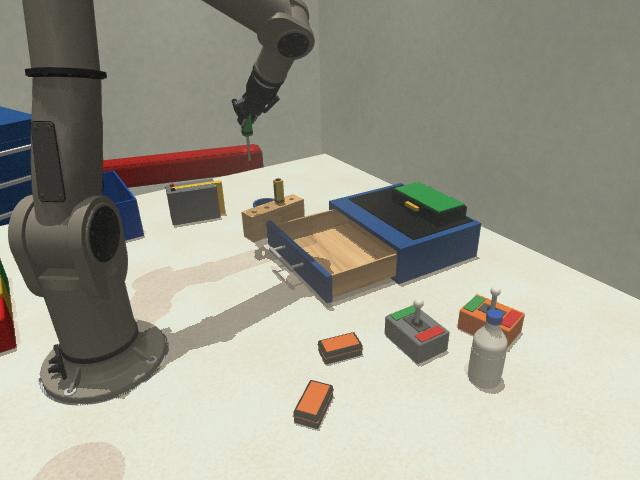

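{"api": "step_arm", "payload": {
  "increments": [
    [0.03,-0.14,0.05,-59.4,-8.4,0,1],
    [0.03,-0.14,0.05,-59.4,-8.4,0,1],
    [0.03,-0.14,0.05,-59.4,-8.4,0,1],
    [0.03,-0.14,0.05,-59.4,-8.4,0,1],
    [0.03,-0.14,0.05,-59.4,-8.4,0,1],
    [0.03,-0.14,0.05,-59.4,-8.4,0,1],
    [0.03,-0.14,0.05,-59.4,-8.4,0,1],
    [0.03,-0.14,0.05,-59.4,-8.4,0,1],
    [0.03,-0.14,0.05,-59.4,-8.4,0,1],
    [0.03,-0.14,0.05,-59.4,-8.4,0,1]
  ]
}}

```text
t: 21.32
eef_pos: [0.5111, 0.2026, 0.3551]
tool_rot: [0.119, 0.645, 0.748, -0.105]
contact_force: [-0.6, 1.1, -1.4]
gripper_width: 0.276
```

{"api": "step_arm", "payload": {
  "increments": [
    [0,0,0,-29.7,-4.2,0,1],
    [0,0,0,-29.7,-4.2,0,1],
    [0,0,0,-29.7,-4.2,0,1],
    [0,0,0,-29.7,-4.2,0,1],
    [0,0,0,-29.7,-4.2,0,1],
    [0,0,0,-29.7,-4.2,0,1]
  ]
}}

```text
t: 21.82
eef_pos: [0.5123, 0.1987, 0.3555]
tool_rot: [0.307, 0.598, 0.69, -0.268]
contact_force: [0.7, 0.2, -1.0]
gripper_width: 0.276
```

```bash
python3 st.py 17 side scene
```

```text
t 21.92 p [0.5138 0.1957 0.3585] q [-1.4201  0.5359  0.8366  1.576   0.3467  1.5894 -0.5081] F [ 0.2735 -0.1298 -0.266 ] g 0.274
toolz [ 0.1012 -0.7339 -0.6716] jaw [0.9908 0.1352 0.0016] jawang 7.768212311115201
```

View pics/17side.png

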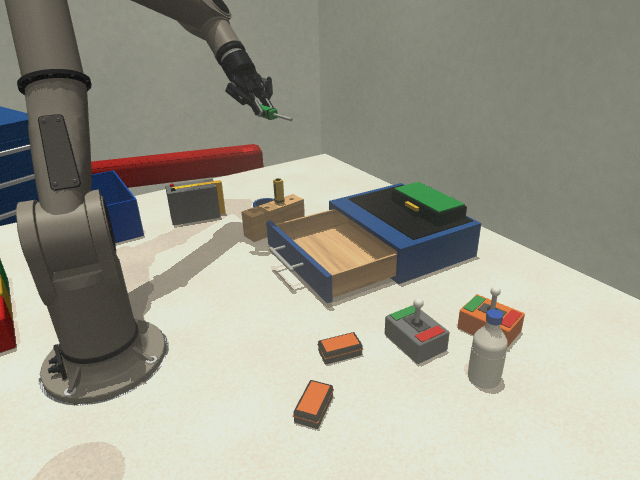

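{"api": "step_arm", "payload": {
  "increments": [
    [0.024,-0.189,-0.15,0,0,-10.7,1],
    [0.024,-0.189,-0.15,0,0,-10.7,1],
    [0.024,-0.189,-0.15,0,0,-10.7,1],
    [0.024,-0.189,-0.15,0,0,-10.7,1],
    [0.024,-0.189,-0.15,0,0,-10.7,1],
    [0.024,-0.189,-0.15,0,0,-10.7,1],
    [0.024,-0.189,-0.15,0,0,-10.7,1],
    [0.024,-0.189,-0.15,0,0,-10.7,1]
  ]
}}

```text
t: 22.58
eef_pos: [0.5364, 0.0049, 0.209]
tool_rot: [0.279, 0.664, 0.628, -0.294]
contact_force: [0.5, -0.1, -0.4]
gripper_width: 0.28
```

```bash
python3 st.py 18 side scene
```

```text
t 22.68 p [0.5381 0.0087 0.2092] q [-1.1584  0.6485  0.8487  1.8368  0.3078  1.2127 -0.5493] F [ 0.711  -0.1835 -0.6397] g 0.274
toolz [-0.0339 -0.7393 -0.6725] jaw [ 0.9988 -0.0492  0.0037] jawang -2.8184211458754147
```

View pics/18side.png

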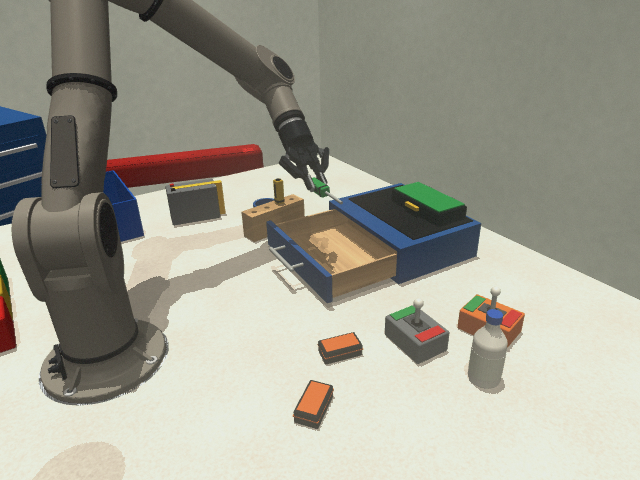

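View pics/18scene.png

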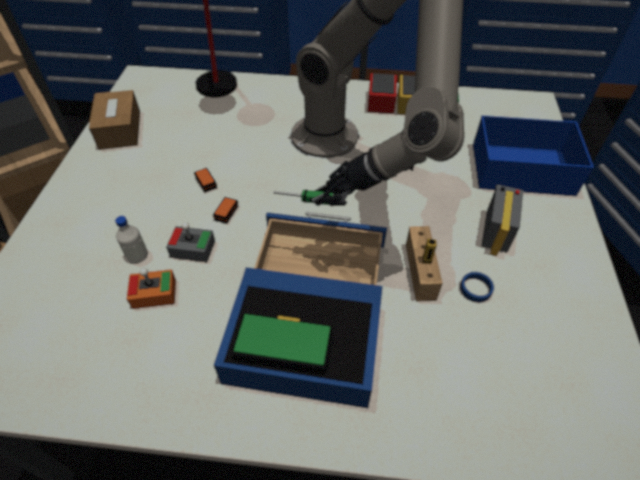

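Run:
```python
from h import *
np.set_printoptions(precision=4,suppress=True)
rs=shot('side');rc=shot('scene');S=np.array([640,480])
print(tri([(rs,np.array([340.5,201.5])/S),(rc,np.array([274.5,193.5])/S)]))
f=lambda i,u,v,n,k:cv2.resize(i[v-n:v+n,u-n:u+n],(k,k),interpolation=cv2.INTER_CUBIC)
cv2.imwrite('pics/18z.png',np.hstack([f(rs['color'][:,:,::-1],325,190,30,400),f(rc['color'][:,:,::-1],305,195,40,400)]))
```

```text
[ 0.5351 -0.0664  0.2339]
```

View pics/18z.png

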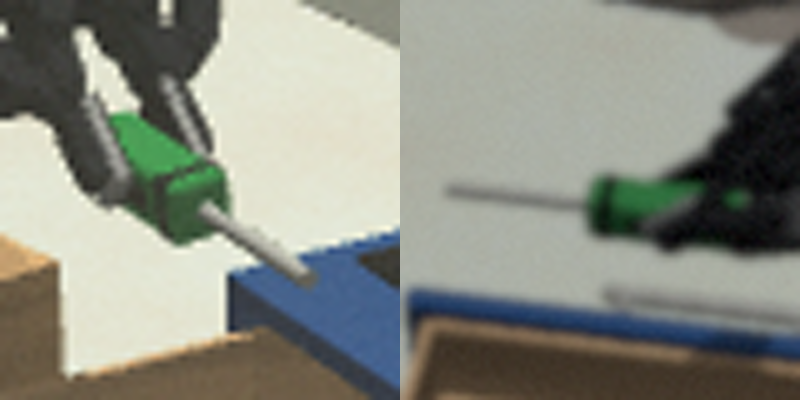

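{"api": "step_arm", "payload": {
  "increments": [
    [0,0,-0.03,0,0,0,1],
    [0,0,-0.06,0,0,0,1],
    [0,0,-0.09,0,0,0,1],
    [0,0,-0.115,0,0,0,1],
    [0,0,-0.135,0,0,0,1],
    [0,0,-0.15,0,0,0,1],
    [0,0,-0.165,0,0,0,1],
    [0,0,-0.175,0,0,0,1],
    [0,0,-0.18,0,0,0,1],
    [0,0,-0.18,0,0,0,1]
  ]
}}

```text
t: 23.62
eef_pos: [0.5374, 0.0092, 0.0274]
tool_rot: [0.281, 0.661, 0.631, -0.294]
contact_force: [1.0, 0.6, -0.5]
gripper_width: 0.277
```

```bash
python3 st.py 19; python3 z.py 19z side 330 235 60 scene 320 240 60
```

```text
t 23.62 p [0.5374 0.0092 0.0274] q [-1.0665  0.9249  0.7093  1.8855  0.2025  0.9406 -0.6611] F [ 0.9691  0.5685 -0.514 ] g 0.277
toolz [-0.0342 -0.7422 -0.6693] jaw [ 0.9989 -0.0467  0.0007] jawang -2.6781045019954135
side origin 270 175 scale 3.3333333333333335
scene origin 260 180 scale 3.3333333333333335
23.72 [0.5376 0.0091 0.0284] [ 0.1071  1.3408 -0.6662] 0.279
```

View pics/19z.png

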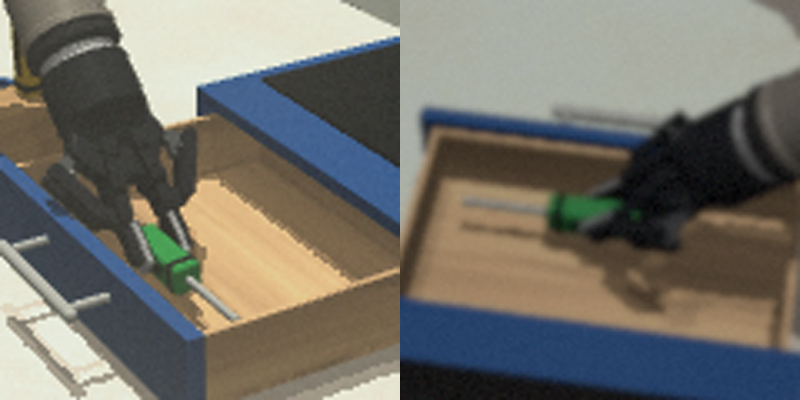

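{"api": "step_arm", "payload": {
  "increments": [
    [0,0,-0.005,0,0,0,1],
    [0,0,-0.01,0,0,0,1],
    [0,0,-0.014,0,0,0,1],
    [0,0,-0.018,0,0,0,1],
    [0,0,-0.018,0,0,0,1]
  ]
}}

```text
t: 24.13
eef_pos: [0.5408, 0.0098, 0.0102]
tool_rot: [0.282, 0.661, 0.631, -0.291]
contact_force: [10.8, -0.0, -1.5]
gripper_width: 0.279
```

```bash
python3 z.py 20z side 330 235 50 scene 320 240 50
```

```text
side origin 280 185 scale 4.0
scene origin 270 190 scale 4.0
24.23 [0.5413 0.0103 0.0098] [11.2317 -0.1367 -4.1205] 0.279
```

View pics/20z.png

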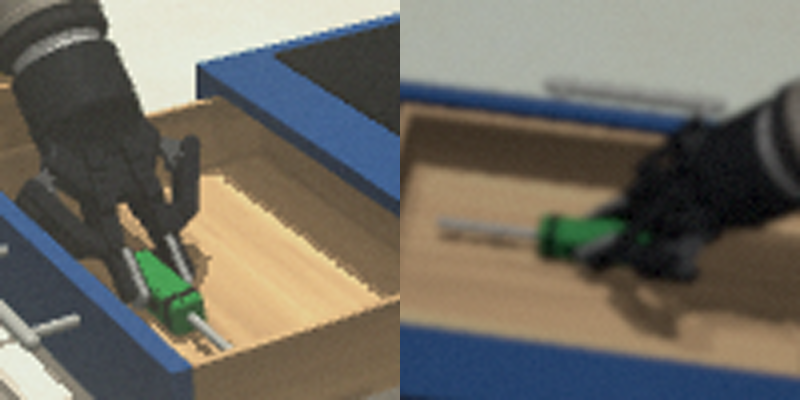

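{"api": "step_arm", "payload": {
  "increments": [
    [0.005,0,0,0,0,0,1],
    [0.01,0,0,0,0,0,1],
    [0.016,0,0,0,0,0,1],
    [0.018,0,0,0,0,0,1],
    [0.018,0,-0.003,0,0,0,1],
    [0.018,0,-0.003,0,0,0,1]
  ]
}}

```text
t: 24.73
eef_pos: [0.5557, 0.0088, 0.0068]
tool_rot: [0.281, 0.661, 0.63, -0.294]
contact_force: [0.7, -0.4, 0.5]
gripper_width: 0.281
```

```bash
python3 z.py 21z side 330 235 50 scene 320 240 50
```

```text
side origin 280 185 scale 4.0
scene origin 270 190 scale 4.0
24.83 [0.5551 0.0088 0.0068] [-0.474   0.4815  0.0791] 0.274
```

View pics/21z.png

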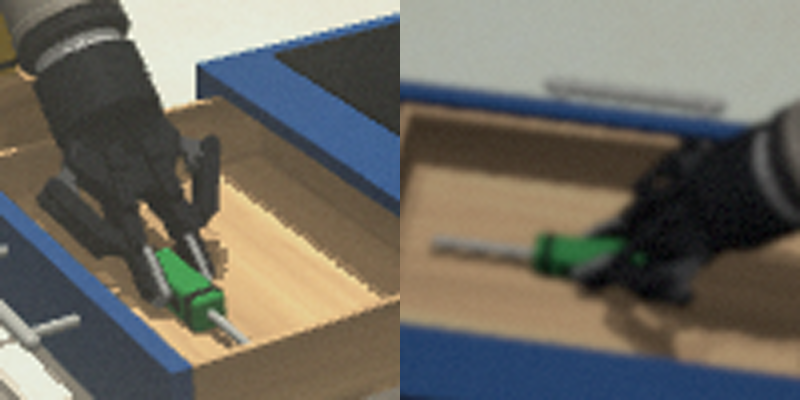

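{"api": "step_arm", "payload": {
  "increments": [
    [0,0,-0.002,0,0,0,1],
    [0,0,-0.003,0,0,0,1],
    [0,0,-0.003,0,0,0,0.6],
    [0,0,-0.003,0,0,0,0.2],
    [0,0,-0.003,0,0,0,0.1],
    [0,0,-0.003,0,0,0,0.1],
    [0,0,-0.003,0,0,0,0.1]
  ]
}}

```text
t: 25.42
eef_pos: [0.5551, 0.0088, 0.0042]
tool_rot: [0.281, 0.661, 0.63, -0.294]
contact_force: [-0.2, 1.4, 6.4]
gripper_width: 0.444
```

```bash
python3 z.py 22z side 330 235 50 scene 320 240 50
```

```text
side origin 280 185 scale 4.0
scene origin 270 190 scale 4.0
25.52 [0.5551 0.0088 0.0042] [0.4898 1.4038 5.6328] 0.444
```

View pics/22z.png

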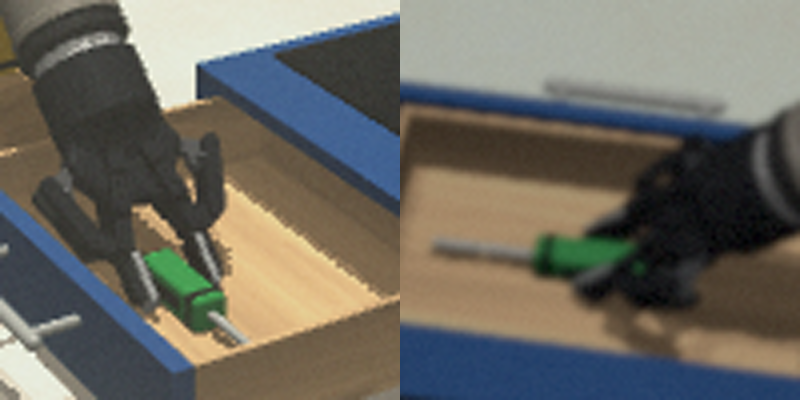

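{"api": "step_arm", "payload": {
  "increments": [
    [0,0.002,0.01,0,0,0,0.1],
    [0,0.01,0.03,0,0,0,0.1],
    [0,0.02,0.06,0,0,0,0.1],
    [0,0.03,0.09,0,0,0,0.1],
    [0,0.04,0.13,0,0,0,0.1],
    [0,0.05,0.17,0,0,0,0.1],
    [0,0.06,0.21,0,0,0,0.1],
    [0,0.07,0.25,0,0,0,-0.4],
    [-0.01,0.09,0.29,0,0,0,-0.4],
    [-0.02,0.11,0.32,0,0,0,-0.4]
  ]
}}

```text
t: 26.35
eef_pos: [0.5345, 0.1178, 0.3265]
tool_rot: [0.28, 0.663, 0.629, -0.294]
contact_force: [-0.2, 0.6, -0.3]
gripper_width: 0.706
```

```bash
python3 st.py 23 side scene
```

```text
t 26.45 p [0.5362 0.1236 0.3277] q [-1.2733  0.5873  0.8547  1.5912  0.295   1.5521 -0.5294] F [0.8272 0.3811 0.0446] g 0.701
toolz [-0.0272 -0.7376 -0.6747] jaw [ 0.9991 -0.0418  0.0054] jawang -2.393792682009427
```

View pics/23side.png

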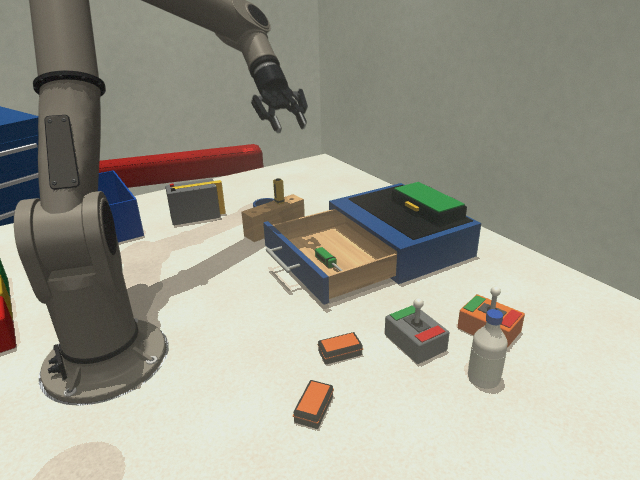

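{"api": "step_arm", "payload": {
  "increments": [
    [0.03,0.08,0.02,64.9,-3,0,-0.4],
    [0.03,0.08,0.02,64.9,-3,0,-0.4],
    [0.03,0.08,0.02,64.9,-3,0,-0.4],
    [0.03,0.08,0.02,64.9,-3,0,-0.4],
    [0.03,0.08,0.02,64.9,-3,0,-0.4],
    [0.03,0.08,0.02,64.9,-3,0,-0.4],
    [0.03,0.08,0.02,64.9,-3,0,-0.4],
    [0.03,0.08,0.02,64.9,-3,0,-0.4],
    [0.03,0.08,0.02,64.9,-3,0,-0.4],
    [0.03,0.08,0.02,64.9,-3,0,-0.4]
  ]
}}

```text
t: 27.28
eef_pos: [0.5653, 0.1913, 0.3439]
tool_rot: [-0.104, 0.72, 0.678, 0.109]
contact_force: [0.2, -2.0, 0.3]
gripper_width: 0.701
```

{"api": "step_arm", "payload": {
  "increments": [
    [0.018,0.08,-0.02,25,-1.1,0,-0.4],
    [0.018,0.08,-0.02,25,-1.1,0,-0.4],
    [0.018,0.08,-0.02,25,-1.1,0,-0.4],
    [0.018,0.08,-0.02,25,-1.1,0,-0.4],
    [0.018,0.08,-0.02,25,-1.1,0,-0.4],
    [0.018,0.08,-0.02,25,-1.1,0,-0.4]
  ]
}}

```text
t: 27.78
eef_pos: [0.5829, 0.2778, 0.3227]
tool_rot: [-0.248, 0.677, 0.644, 0.257]
contact_force: [-0.5, -0.7, 0.5]
gripper_width: 0.703
```

{"api": "step_arm", "payload": {
  "increments": [
    [0,0,-0.02,0,0,5,-0.4],
    [0,0,-0.04,0,0,10.4,-0.4],
    [0,0,-0.08,0,0,10.4,-0.4],
    [0,0,-0.11,0,0,10.4,-0.4],
    [0,0,-0.13,0,0,10.4,-0.4],
    [0,0,-0.13,0,0,10.4,-0.4]
  ]
}}

```text
t: 28.28
eef_pos: [0.5804, 0.2806, 0.1897]
tool_rot: [-0.272, 0.614, 0.704, 0.231]
contact_force: [-1.0, -0.4, -1.0]
gripper_width: 0.701
```

```bash
python3 st.py 24 side wrist
```

```text
t 28.38 p [0.5831 0.2804 0.1945] q [-0.5489  0.5328  0.5222  1.8092 -1.0866  1.2314  0.6505] F [ 0.202  -0.4759  0.4525] g 0.7
toolz [-0.0931  0.6624 -0.7434] jaw [ 0.9906  0.1366 -0.0023] jawang 7.853325552491884
```

View pics/24wrist.png

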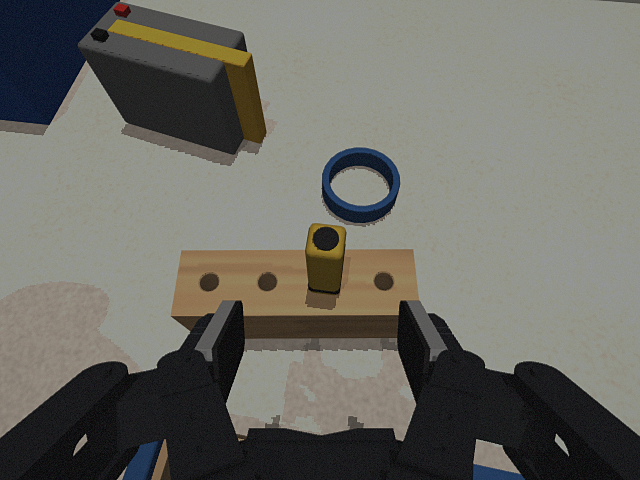

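View pics/24side.png

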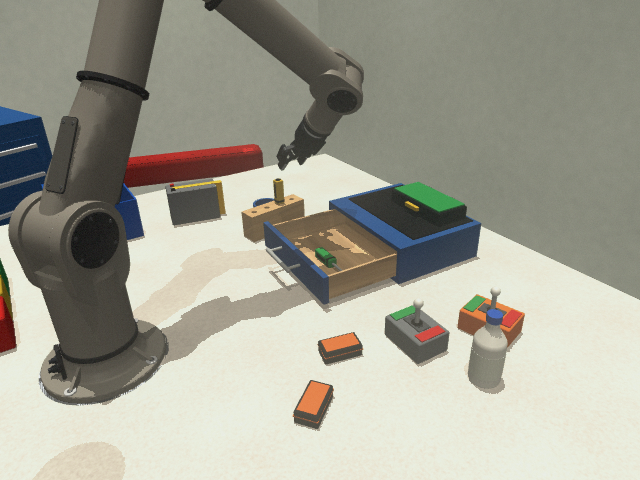

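{"api": "step_arm", "payload": {
  "increments": [
    [0,0,-0.02,0,0,0,-0.4],
    [0,0,-0.038,0,0,0,-0.4],
    [-0.001,0.015,-0.053,0,0,0,-0.4],
    [-0.003,0.03,-0.067,0,0,0,-0.4],
    [-0.005,0.045,-0.082,0,0,0,-0.4],
    [-0.007,0.06,-0.096,0,0,0,-0.4],
    [-0.009,0.071,-0.106,0,0,0,-0.4],
    [-0.009,0.071,-0.106,0,0,0,-0.4]
  ]
}}

```text
t: 29.05
eef_pos: [0.5726, 0.3541, 0.0882]
tool_rot: [-0.272, 0.612, 0.704, 0.235]
contact_force: [0.0, 0.7, 0.2]
gripper_width: 0.697
```

```bash
python3 st.py 25; python3 z.py 25z side 285 195 40 wrist 320 320 120
```

```text
t 29.05 p [0.5726 0.3541 0.0882] q [-0.5935  0.6729  0.4225  1.858  -1.2543  1.0708  0.7699] F [0.006  0.7095 0.2305] g 0.697
toolz [-0.0954  0.664  -0.7416] jaw [ 0.9902  0.1398 -0.0022] jawang 8.037001677191169
side origin 245 155 scale 5.0
wrist origin 200 200 scale 1.6666666666666667
29.15 [0.5749 0.3505 0.0893] [ 1.0197 -0.7952 -0.062 ] 0.699
```

View pics/25z.png

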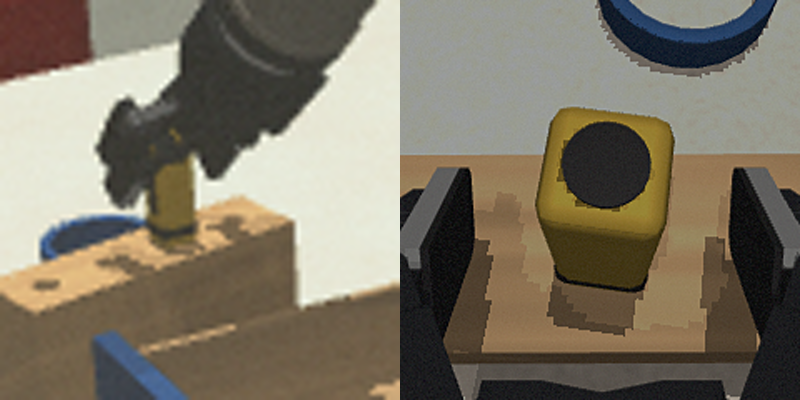

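Good alignment; close and lift.

{"api": "step_arm", "payload": {
  "increments": [
    [0,0,0,0,0,0,0.2],
    [0,0,0,0,0,0,0.6],
    [0,0,0,0,0,0,1],
    [0,0,0,0,0,0,1],
    [0,0,0,0,0,0,1],
    [0,0,0,0,0,0,1],
    [0,0,0,0,0,0,1]
  ],
  "force": 50
}}

```text
t: 29.73
eef_pos: [0.5754, 0.3492, 0.0891]
tool_rot: [-0.27, 0.615, 0.702, 0.236]
contact_force: [-0.8, -2.8, 6.7]
gripper_width: 0.276
```

{"api": "step_arm", "payload": {
  "increments": [
    [0,0,0.01,0,0,0,1],
    [0,0,0.03,0,0,0,1],
    [0,0,0.05,0,0,0,1],
    [0,0,0.07,0,0,0,1],
    [0,0,0.1,0,0,0,1],
    [0,0,0.13,0,0,0,1],
    [0,0,0.16,0,0,0,1],
    [0,0,0.19,0,0,0,1],
    [0,0,0.22,0,0,0,1],
    [0,0,0.22,0,0,0,1]
  ]
}}

```text
t: 30.57
eef_pos: [0.5768, 0.3501, 0.3155]
tool_rot: [-0.269, 0.613, 0.703, 0.24]
contact_force: [1.0, 0.4, 1.0]
gripper_width: 0.279
```

```bash
python3 st.py 26 side
```

```text
t 30.62 p [0.5758 0.3498 0.3121] q [-0.6899  0.3966  0.5493  1.7051 -1.0055  1.2666  0.3706] F [ 0.3232 -0.648  -1.162 ] g 0.277
toolz [-0.0865  0.6649 -0.7419] jaw [0.991  0.1338 0.0044] jawang 7.687866538687063
```

View pics/26side.png

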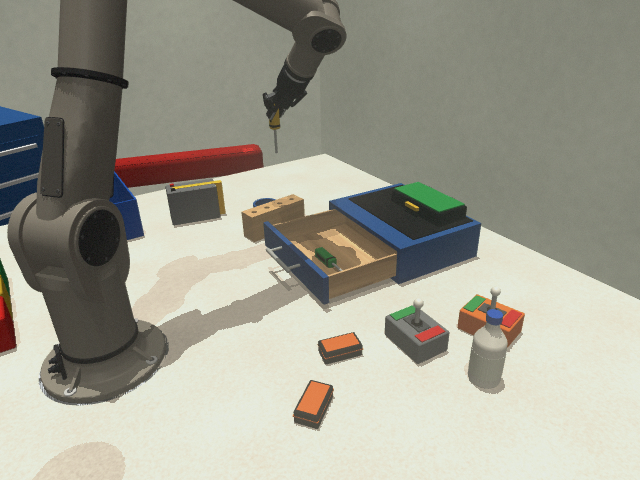

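{"api": "step_arm", "payload": {
  "increments": [
    [0.02,-0.15,0.05,-59.5,-8.2,0,1],
    [0.02,-0.15,0.05,-59.5,-8.2,0,1],
    [0.02,-0.15,0.05,-59.5,-8.2,0,1],
    [0.02,-0.15,0.05,-59.5,-8.2,0,1],
    [0.02,-0.15,0.05,-59.5,-8.2,0,1],
    [0.02,-0.15,0.05,-59.5,-8.2,0,1],
    [0.02,-0.15,0.05,-59.5,-8.2,0,1],
    [0.02,-0.15,0.05,-59.5,-8.2,0,1],
    [0.02,-0.15,0.05,-59.5,-8.2,0,1],
    [0.02,-0.15,0.05,-59.5,-8.2,0,1]
  ]
}}

```text
t: 31.45
eef_pos: [0.5921, 0.2056, 0.3545]
tool_rot: [0.118, 0.646, 0.746, -0.105]
contact_force: [-0.1, -0.0, -1.3]
gripper_width: 0.276
```

{"api": "step_arm", "payload": {
  "increments": [
    [0.005,0,0,-29.7,-4.1,0,1],
    [0.01,-0.02,0,-29.7,-4.1,0,1],
    [0.01,-0.05,0,-29.7,-4.1,0,1],
    [0.01,-0.08,0,-29.7,-4.1,0,1],
    [0.01,-0.1,0,-29.7,-4.1,0,1],
    [0.01,-0.1,0,-29.7,-4.1,0,1],
    [0.01,-0.1,0,-29.7,-4.1,0,1]
  ]
}}

```text
t: 32.03
eef_pos: [0.6038, 0.0978, 0.3578]
tool_rot: [0.306, 0.603, 0.687, -0.267]
contact_force: [0.4, 0.4, -0.2]
gripper_width: 0.279
```

{"api": "step_arm", "payload": {
  "increments": [
    [0,-0.02,-0.03,0,0,-5,1],
    [0,-0.04,-0.06,0,0,-10.6,1],
    [0,-0.06,-0.1,0,0,-10.6,1],
    [0,-0.072,-0.14,0,0,-10.6,1],
    [0,-0.072,-0.15,0,0,-10.6,1],
    [0,-0.072,-0.15,0,0,-10.6,1]
  ]
}}

```text
t: 32.53
eef_pos: [0.603, 0.0277, 0.2055]
tool_rot: [0.28, 0.662, 0.629, -0.296]
contact_force: [-0.4, 1.5, -0.9]
gripper_width: 0.279
```

```bash
python3 st.py 27 side scene;  python3 z.py 27z side 340 210 50 scene 320 215 60
```

```text
t 32.63 p [0.6056 0.0293 0.2094] q [-1.0871  0.7668  0.8621  1.6585  0.233   1.2564 -0.4536] F [-0.3642  0.9985 -0.2221] g 0.277
toolz [-0.0334 -0.7415 -0.6701] jaw [ 0.9988 -0.0489  0.0042] jawang -2.8001297751813157
side origin 290 160 scale 4.0
scene origin 260 155 scale 3.3333333333333335
32.73 [0.6061 0.0296 0.2101] [-0.3269  1.0998 -0.4438] 0.272
```

View pics/27z.png

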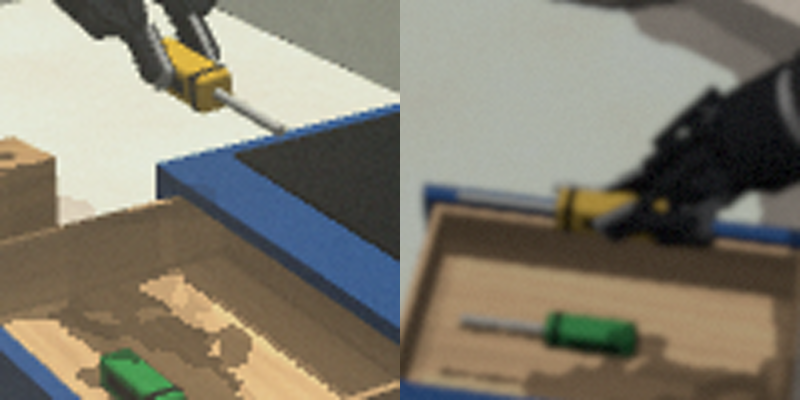

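{"api": "step_arm", "payload": {
  "increments": [
    [0,0,-0.03,0,0,0,1],
    [0,0,-0.06,0,0,0,1],
    [0,0,-0.09,0,0,0,1],
    [0,0,-0.115,0,0,0,1],
    [0,0,-0.135,0,0,0,1],
    [0,0,-0.15,0,0,0,1],
    [0,0,-0.165,0,0,0,1],
    [0,0,-0.175,0,0,0,1],
    [0,0,-0.18,0,0,0,1],
    [0,0,-0.18,0,0,0,1]
  ]
}}

```text
t: 33.57
eef_pos: [0.6043, 0.0283, 0.0274]
tool_rot: [0.281, 0.662, 0.629, -0.294]
contact_force: [0.5, -0.5, -0.8]
gripper_width: 0.279
```

```bash
python3 z.py 28z side 330 235 50 scene 320 240 50
```

```text
side origin 280 185 scale 4.0
scene origin 270 190 scale 4.0
33.67 [0.6048 0.028  0.0286] [-0.2732  0.4076 -0.3087] 0.276
```

View pics/28z.png

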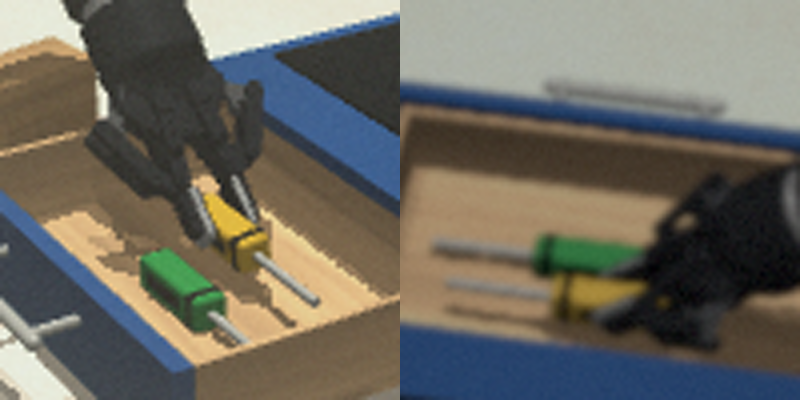

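{"api": "step_arm", "payload": {
  "increments": [
    [0,0,-0.005,0,0,0,1],
    [0,0,-0.01,0,0,0,1],
    [0,0,-0.015,0,0,0,1],
    [0,0,-0.019,0,0,0,1],
    [0,0,-0.022,0,0,0,1],
    [0,0,-0.022,0,0,0,1]
  ]
}}

```text
t: 34.17
eef_pos: [0.6058, 0.0279, 0.0078]
tool_rot: [0.283, 0.662, 0.629, -0.294]
contact_force: [0.4, 3.1, 11.1]
gripper_width: 0.269
```

```bash
python3 z.py 29z side 330 235 50 scene 320 240 50
```

```text
side origin 280 185 scale 4.0
scene origin 270 190 scale 4.0
34.27 [0.6058 0.0279 0.0077] [-0.3351  3.0441 10.778 ] 0.272
```

View pics/29z.png

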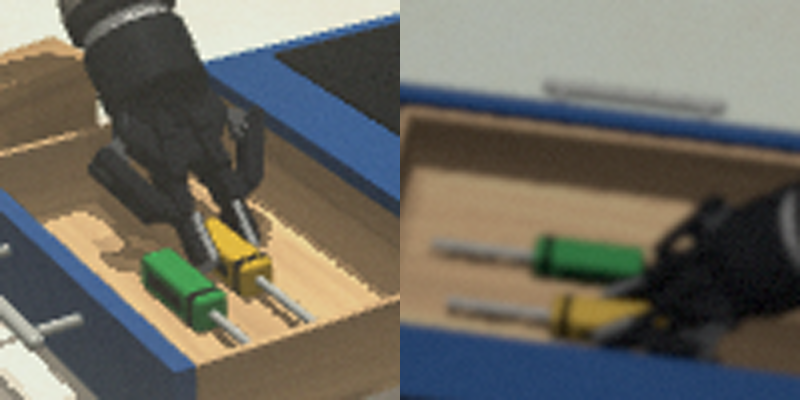

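Yellow is on the floor (11 N upward). Release and retreat.

{"api": "step_arm", "payload": {
  "increments": [
    [0,0,0.002,0,0,0,0.8],
    [0,0,0.002,0,0,0,0.4],
    [0,0,0.002,0,0,0,0.15],
    [0,0,0.002,0,0,0,0.15],
    [0,0,0.002,0,0,0,0.15],
    [0,0.004,0.015,0,0,0,0.15],
    [0,0.008,0.03,0,0,0,0.15],
    [0,0.015,0.05,0,0,0,0.15],
    [0,0.02,0.08,0,0,0,0.15],
    [0,0.03,0.12,0,0,0,0.15]
  ]
}}

```text
t: 35.1
eef_pos: [0.603, 0.0575, 0.1269]
tool_rot: [0.281, 0.662, 0.629, -0.295]
contact_force: [0.7, 0.6, -0.3]
gripper_width: 0.429
```

{"api": "step_arm", "payload": {
  "increments": [
    [0,0,0.04,7,-0.3,0,0.15],
    [0,0,0.08,14,-0.7,0,0.15],
    [-0.01,-0.01,0.12,21,-1,0,0.15],
    [-0.02,-0.02,0.15,28,-1.4,0,0.15],
    [-0.02,-0.04,0.17,35,-1.7,0,0.15],
    [-0.02,-0.06,0.17,42,-2,0,0.15],
    [-0.02,-0.08,0.17,48,-2.3,0,0.15],
    [-0.02,-0.1,0.17,48,-2.3,0,0.15],
    [-0.02,-0.1,0.17,48,-2.3,0,0.15]
  ]
}}

```text
t: 35.85
eef_pos: [0.5828, -0.0512, 0.299]
tool_rot: [0.001, 0.729, 0.684, 0.002]
contact_force: [0.6, -0.6, -0.1]
gripper_width: 0.423
```

```bash
python3 st.py 30 side scene wrist
python3 - <<'E'
from h import *
np.set_printoptions(precision=3,suppress=True)
for c in ['side','scene']:
    r=shot(c); i=r['color']; hsv=cv2.cvtColor(i,cv2.COLOR_RGB2HSV); m=cv2.inRange(hsv,np.array((0,130,90)),np.array((20,255,255)))
    n,l,s,ce=cv2.connectedComponentsWithStats(m)
    for k in range(1,n):
        if s[k,4]<100: continue
        ys,xs=np.where(l==k); P=np.array([atz(r,(x,y),.028,False)[:2] for x,y in zip(xs,ys)],np.float32)
        if np.hypot(*P.mean(0))<.65 and P[:,1].mean()<0: print(c,ce[k],s[k,4],P.mean(0),cv2.minAreaRect(P*1000))
E
```

```text
t 36.0 p [ 0.5841 -0.0415  0.2967] q [-0.6367  0.3023  0.7733  1.6877 -0.2235  1.2416  0.136 ] F [0.0051 1.3171 0.3489] g 0.429
toolz [ 0.0007  0.0018 -1.    ] jaw [ 0.9987 -0.0507  0.0006] jawang -2.9035765707874814
side [339.526 341.779] 430 [ 0.402 -0.253] ((402.1533508300781, -252.96702575683594), (36.672142028808594, 71.03772735595703), 76.85621643066406)
side [312.98  397.505] 636 [ 0.28  -0.348] ((280.7790222167969, -347.3899230957031), (70.53619384765625, 36.27648162841797), 36.94173812866211)
scene [204.318 176.665] 179 [ 0.282 -0.347] ((282.38739013671875, -347.5710754394531), (68.86521911621094, 36.65895462036133), 37.24562454223633)
scene [224.79  206.876] 210 [ 0.403 -0.253] ((402.6391906738281, -253.0135498046875), (35.67425537109375, 69.89510345458984), 77.11265563964844)
scene [175.205 236.025] 122 [ 0.529 -0.365] ((528.7452392578125, -364.5649108886719), (20.617218017578125, 60.50716781616211), 88.85204315185547)
```

View pics/30side.png

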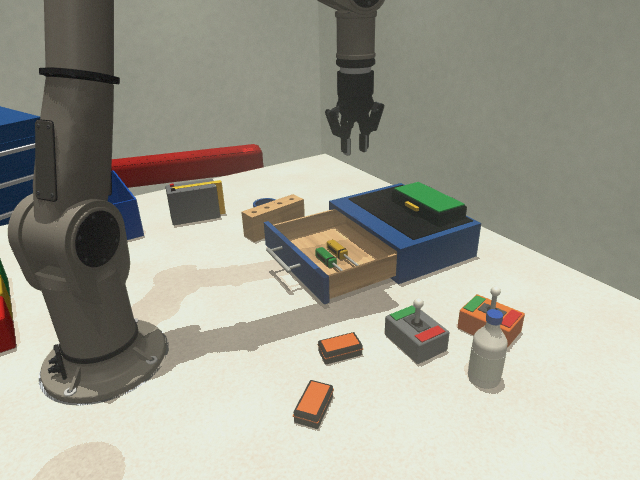

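View pics/30scene.png

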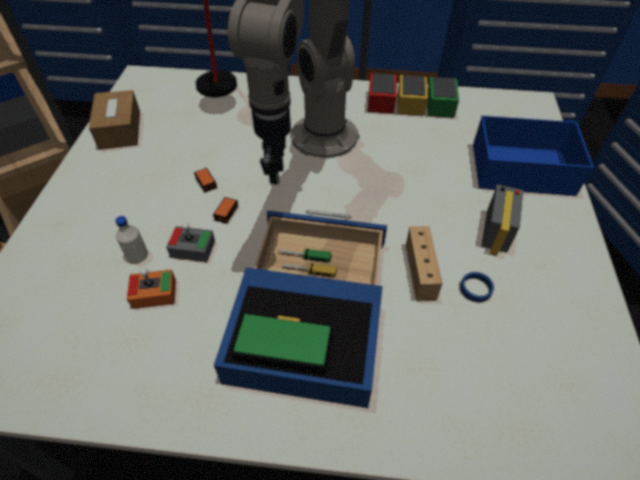

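{"api": "step_arm", "payload": {
  "increments": [
    [-0.18,-0.211,-0.08,0,0,-60,-0.65],
    [-0.18,-0.211,-0.08,0,0,-60,-0.65],
    [-0.18,-0.211,-0.08,0,0,-60,-0.65],
    [-0.18,-0.211,-0.08,0,0,-60,-0.65],
    [-0.18,-0.211,-0.08,0,0,-60,-0.65],
    [-0.18,-0.211,-0.08,0,0,-60,-0.65],
    [-0.18,-0.211,-0.08,0,0,-60,-0.65],
    [-0.18,-0.211,-0.08,0,0,-60,-0.65],
    [-0.18,-0.211,-0.08,0,0,-60,-0.65],
    [-0.18,-0.211,-0.08,0,0,-60,-0.65]
  ]
}}

```text
t: 36.93
eef_pos: [0.4045, -0.2521, 0.2157]
tool_rot: [-0.0, 0.972, 0.234, -0.0]
contact_force: [-0.1, 0.6, -0.4]
gripper_width: 0.824
```

{"api": "step_arm", "payload": {
  "increments": [
    [0,0,0,0,0,-40,-0.65],
    [0,0,0,0,0,-40,-0.65],
    [0,0,0,0,0,-40,-0.65],
    [0,0,0,0,0,-40,-0.65],
    [0,0,0,0,0,-40,-0.65],
    [0,0,0,0,0,-40,-0.65],
    [0,0,0,0,0,-40,-0.65],
    [0,0,0,0,0,-40,-0.65]
  ]
}}

```text
t: 37.6
eef_pos: [0.405, -0.252, 0.2157]
tool_rot: [0.0, 0.994, -0.109, 0.0]
contact_force: [-0.2, -0.4, 0.2]
gripper_width: 0.821
```

```bash
python3 st.py 31 wrist
```

```text
t 37.65 p [ 0.4048 -0.2522  0.2158] q [-0.6371  0.2797  1.2846  2.0416 -0.3119  1.0405 -0.9926] F [ 0.8823 -0.2529 -0.5229] g 0.824
toolz [ 0.0002 -0.0004 -1.    ] jaw [-0.2181 -0.9759  0.0003] jawang -102.59655479744127
```

View pics/31wrist.png

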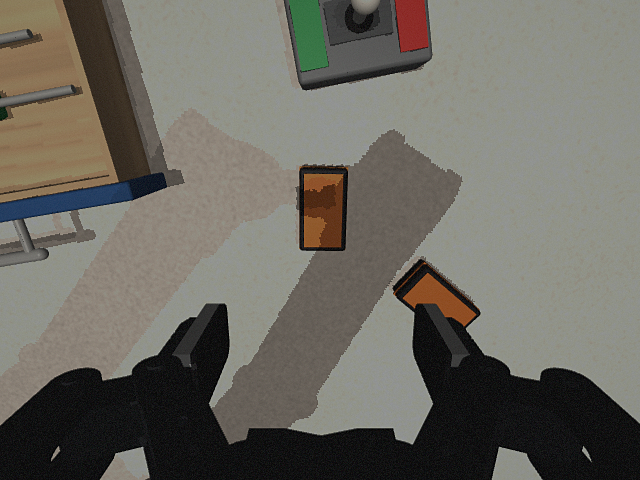

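{"api": "step_arm", "payload": {
  "increments": [
    [-0.002,-0.001,-0.04,0,0,0,-0.65],
    [-0.002,-0.001,-0.08,0,0,0,-0.65],
    [-0.002,-0.001,-0.115,0,0,0,-0.65],
    [-0.002,-0.001,-0.145,0,0,0,-0.65],
    [-0.002,-0.001,-0.17,0,0,0,-0.65],
    [-0.002,-0.001,-0.19,0,0,0,-0.65],
    [-0.002,-0.001,-0.2,0,0,0,-0.65],
    [-0.002,-0.001,-0.21,0,0,0,-0.65],
    [-0.002,-0.001,-0.21,0,0,0,-0.65]
  ]
}}

```text
t: 38.4
eef_pos: [0.4021, -0.2536, 0.005]
tool_rot: [-0.0, 0.994, -0.112, -0.0]
contact_force: [-0.7, -0.0, 0.8]
gripper_width: 0.828
```

```bash
python3 st.py 32; python3 z.py 32z side 340 335 50 wrist 320 330 150
```

```text
t 38.4 p [ 0.4021 -0.2536  0.005 ] q [-0.1889  0.5973  0.7982  2.2065 -0.7497  0.6328 -0.6358] F [-0.671  -0.0411  0.8029] g 0.828
toolz [-0.0004  0.0006 -1.    ] jaw [-0.2221 -0.975  -0.0005] jawang -102.83431598651063
side origin 290 285 scale 4.0
wrist origin 170 180 scale 1.3333333333333333
38.5 [ 0.4028 -0.2542  0.0064] [-0.2078 -0.0332  0.0273] 0.829
```

View pics/32z.png

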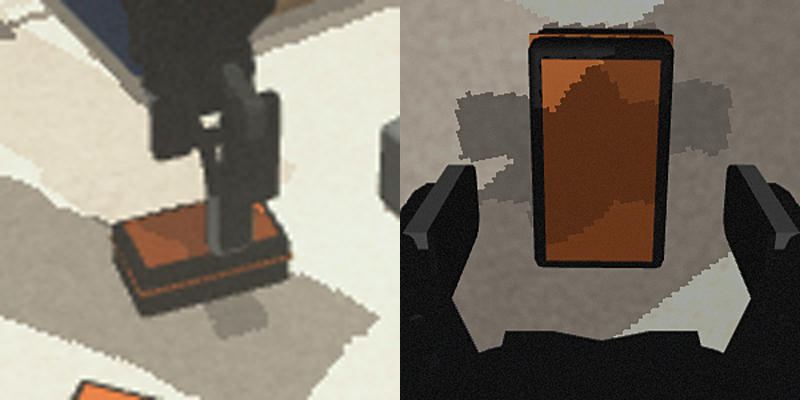

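{"api": "step_arm", "payload": {
  "increments": [
    [0,0,-0.008,0,0,0,-0.65],
    [0,0,-0.015,0,0,0,-0.65],
    [0,0,-0.02,0,0,0,-0.65],
    [0,0,-0.025,0,0,0,-0.65],
    [0,0,-0.028,0,0,0,-0.65],
    [0,0,-0.028,0,0,0,-0.65]
  ]
}}

```text
t: 39.0
eef_pos: [0.4018, -0.2538, -0.0228]
tool_rot: [-0.0, 0.994, -0.113, -0.0]
contact_force: [-0.2, 1.1, -0.9]
gripper_width: 0.823
```

```bash
python3 st.py 33; python3 z.py 33z side 340 335 50 wrist 320 330 150
```

```text
t 39.0 p [ 0.4018 -0.2538 -0.0228] q [-0.1355  0.6394  0.7282  2.2128 -0.8124  0.579  -0.587 ] F [-0.1616  1.055  -0.9378] g 0.823
toolz [-0.0003  0.0003 -1.    ] jaw [-0.2237 -0.9747 -0.0002] jawang -102.92568873418553
side origin 290 285 scale 4.0
wrist origin 170 180 scale 1.3333333333333333
39.1 [ 0.4021 -0.2541 -0.0223] [-0.1502  0.2912  0.1564] 0.82
```

View pics/33z.png

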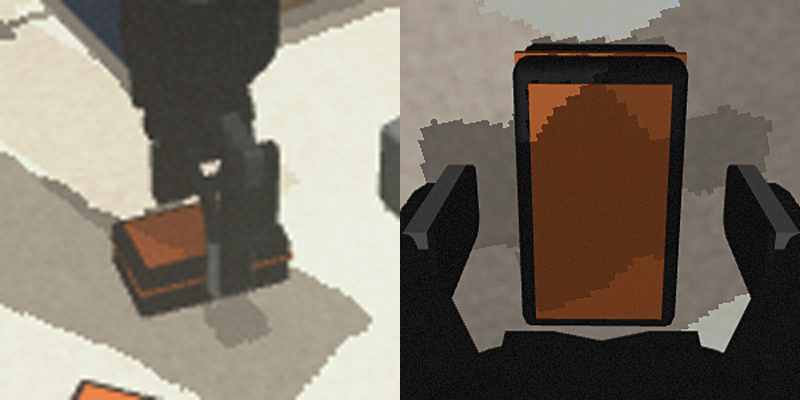

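{"api": "step_arm", "payload": {
  "increments": [
    [0,0,-0.004,0,0,0,-0.65],
    [0,0,-0.005,0,0,0,-0.4],
    [0,0,-0.005,0,0,0,0],
    [0,0,-0.005,0,0,0,0.4],
    [0,0,-0.005,0,0,0,0.6],
    [0,0,-0.005,0,0,0,0.6],
    [0,0,-0.005,0,0,0,0.6],
    [0,0,-0.005,0,0,0,0.6]
  ],
  "force": 40
}}

```text
t: 39.77
eef_pos: [0.4022, -0.254, -0.0271]
tool_rot: [-0.0, 0.994, -0.113, 0.0]
contact_force: [-0.4, 0.8, 1.9]
gripper_width: 0.52
```

{"api": "step_arm", "payload": {
  "increments": [
    [0,0,0.01,0,0,0,0.6],
    [0,0,0.03,0,0,0,0.6],
    [0,0,0.06,0,0,0,0.6],
    [0,0,0.1,0,0,0,0.6],
    [0,0,0.14,0,0,0,0.6],
    [0,0,0.18,0,0,0,0.6],
    [0,0,0.22,0,0,0,0.6],
    [0,0,0.24,0,0,0,0.6],
    [0,0,0.24,0,0,0,0.6]
  ]
}}

```text
t: 40.52
eef_pos: [0.4045, -0.2555, 0.2164]
tool_rot: [0.0, 0.994, -0.113, 0.004]
contact_force: [1.2, 1.0, -1.6]
gripper_width: 0.515
```

```bash
python3 st.py 34 side wrist; python3 z.py 34z side 340 280 90 wrist 320 330 150
```

```text
t 40.62 p [ 0.4025 -0.2533  0.2126] q [-0.6273  0.277   1.2765  2.0488 -0.3121  1.0317 -0.993 ] F [-0.7807  0.4455 -2.3487] g 0.518
toolz [ 0.0018  0.0009 -1.    ] jaw [-0.2225 -0.9749 -0.0013] jawang -102.85372115379106
side origin 250 190 scale 2.2222222222222223
wrist origin 170 180 scale 1.3333333333333333
40.72 [ 0.4013 -0.253   0.2114] [ 0.314  -0.6672 -1.3284] 0.518
```

View pics/34z.png

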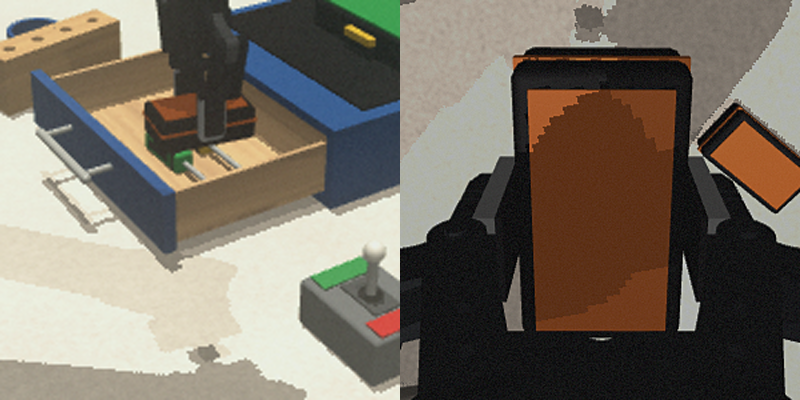

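{"api": "step_arm", "payload": {
  "increments": [
    [0.1,0.2,0.04,0,0,60,0.6],
    [0.1,0.2,0.04,0,0,60,0.6],
    [0.1,0.2,0.04,0,0,60,0.6],
    [0.1,0.2,0.04,0,0,60,0.6],
    [0.1,0.2,0.04,0,0,60,0.6],
    [0.1,0.2,0.04,0,0,60,0.6],
    [0.1,0.2,0.04,0,0,60,0.6],
    [0.1,0.2,0.04,0,0,60,0.6],
    [0.1,0.2,0.04,0,0,60,0.6],
    [0.1,0.2,0.04,0,0,60,0.6]
  ]
}}

```text
t: 41.55
eef_pos: [0.5011, -0.054, 0.2511]
tool_rot: [-0.0, 0.917, 0.4, -0.001]
contact_force: [-0.3, -0.7, -0.9]
gripper_width: 0.52
```

{"api": "step_arm", "payload": {
  "increments": [
    [0.084,0.2,-0.04,0,0,40,0.6],
    [0.084,0.2,-0.04,0,0,40,0.6],
    [0.084,0.2,-0.04,0,0,40,0.6],
    [0.084,0.2,-0.04,0,0,40,0.6],
    [0.084,0.2,-0.04,0,0,40,0.6],
    [0.084,0.2,-0.04,0,0,40,0.6],
    [0.084,0.2,-0.04,0,0,40,0.6],
    [0.084,0.2,-0.04,0,0,40,0.6]
  ]
}}

```text
t: 42.22
eef_pos: [0.5855, 0.1462, 0.2106]
tool_rot: [-0.001, 0.725, 0.688, -0.002]
contact_force: [0.2, -0.2, -1.2]
gripper_width: 0.516
```

```bash
python3 st.py 35 scene wrist; python3 z.py 35z side 310 210 70 scene 320 220 70
```

```text
t 42.32 p [0.5857 0.1441 0.2119] q [-0.8908  0.4162  0.7332  1.7524 -0.309   1.0937 -0.1112] F [ 0.3017 -0.6999 -0.824 ] g 0.52
toolz [-0.0016 -0.0008 -1.    ] jaw [ 0.9985 -0.0554 -0.0015] jawang -3.178081298919714
side origin 240 140 scale 2.857142857142857
scene origin 250 150 scale 2.857142857142857
42.42 [0.586  0.1442 0.2127] [-0.0567 -0.0503 -1.9409] 0.512
```

View pics/35z.png

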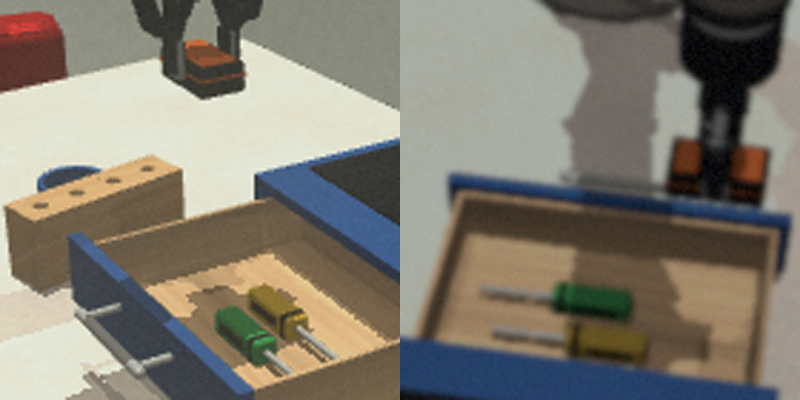

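View pics/35wrist.png

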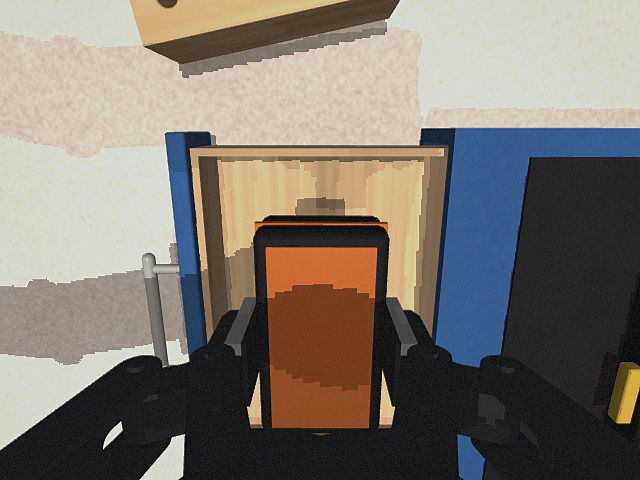

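{"api": "step_arm", "payload": {
  "increments": [
    [0,0.001,-0.04,0,0,0,0.6],
    [0,0.001,-0.08,0,0,0,0.6],
    [0,0.001,-0.115,0,0,0,0.6],
    [0,0.001,-0.145,0,0,0,0.6],
    [0,0.001,-0.165,0,0,0,0.6],
    [0,0.001,-0.18,0,0,0,0.6],
    [0,0.001,-0.19,0,0,0,0.6],
    [0,0.001,-0.195,0,0,0,0.6],
    [0,0.001,-0.195,0,0,0,0.6]
  ]
}}

```text
t: 43.17
eef_pos: [0.586, 0.1464, 0.0175]
tool_rot: [-0.0, 0.725, 0.688, -0.0]
contact_force: [-0.1, -0.0, -0.7]
gripper_width: 0.517
```

```bash
python3 z.py 36z side 320 230 50 scene 340 225 50
```

```text
side origin 270 180 scale 4.0
scene origin 290 175 scale 4.0
43.27 [0.587  0.1469 0.0188] [-0.3824  0.1719 -1.6087] 0.52
```

View pics/36z.png

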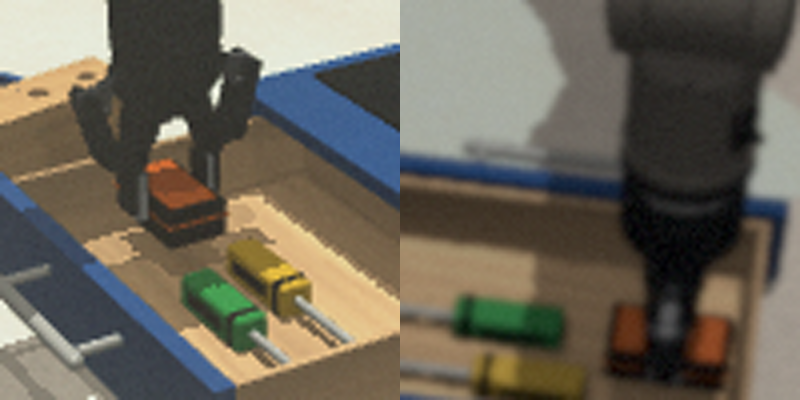

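{"api": "step_arm", "payload": {
  "increments": [
    [0,0,-0.008,0,0,0,0.6],
    [0,0,-0.014,0,0,0,0.6],
    [0,0,-0.018,0,0,0,0.6],
    [0,0,-0.021,0,0,0,0.6],
    [0,0,-0.021,0,0,0,0.6]
  ]
}}

```text
t: 43.68
eef_pos: [0.5857, 0.147, -0.004]
tool_rot: [-0.0, 0.725, 0.689, -0.0]
contact_force: [0.3, -1.3, -1.4]
gripper_width: 0.519
```

```bash
python3 z.py 37z side 320 230 50 scene 340 225 50
```

```text
side origin 270 180 scale 4.0
scene origin 290 175 scale 4.0
43.78 [ 0.5862  0.1469 -0.0033] [ 0.0824  0.1273 -2.8103] 0.518
```

View pics/37z.png

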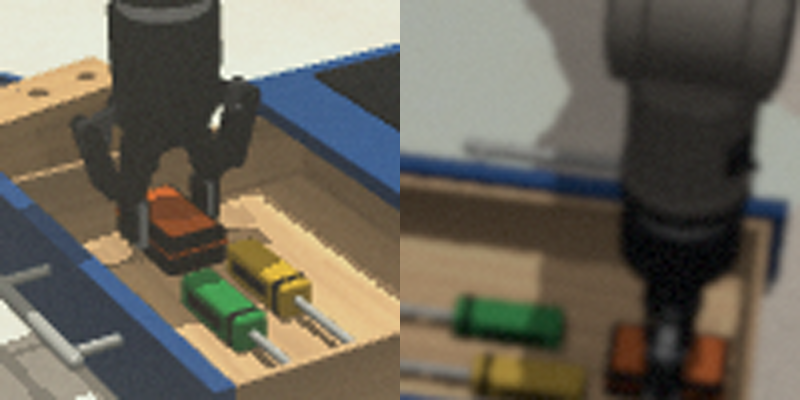

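Almost down (reading -0.003; floor expected at about -0.005). Lower 2 mm, release and lift.

{"api": "step_arm", "payload": {
  "increments": [
    [0,0,-0.002,0,0,0,0.6],
    [0,0,-0.003,0,0,0,0.3],
    [0,0,-0.003,0,0,0,-0.2],
    [0,0,-0.003,0,0,0,-0.3],
    [0,0,-0.003,0,0,0,-0.3],
    [0,0,-0.003,0,0,0,-0.3],
    [0,0,0.02,0,0,0,-0.3],
    [0,0,0.05,0,0,0,-0.3],
    [0,0,0.09,0,0,0,-0.3],
    [0,0,0.13,0,0,0,-0.3]
  ]
}}

```text
t: 44.62
eef_pos: [0.5853, 0.1466, 0.1275]
tool_rot: [-0.0, 0.725, 0.689, -0.001]
contact_force: [0.6, 1.3, 0.0]
gripper_width: 0.651
```

{"api": "step_arm", "payload": {
  "increments": [
    [-0.03,-0.02,0.04,0,0,0,1],
    [-0.07,-0.05,0.08,0,0,0,1],
    [-0.1,-0.08,0.1,0,0,0,1],
    [-0.13,-0.09,0.1,0,0,0,1],
    [-0.17,-0.091,0.1,0,0,0,1],
    [-0.19,-0.091,0.1,0,0,0,1],
    [-0.19,-0.091,0.1,0,0,0,1]
  ]
}}

```text
t: 45.2
eef_pos: [0.3894, 0.0541, 0.2268]
tool_rot: [-0.005, 0.725, 0.688, 0.002]
contact_force: [0.0, -0.1, -0.7]
gripper_width: -0.0
```

```bash
python3 st.py 38 side scene wrist
```

```text
t 45.35 p [0.3965 0.0566 0.2274] q [-1.1132 -0.1008  0.7883  2.1639  0.0791  1.0476 -0.417 ] F [ 0.1751 -0.5236  0.2833] g -0.0
toolz [ 0.0016  0.0036 -1.    ] jaw [ 0.9987 -0.0501  0.0014] jawang -2.873129832850853
```

View pics/38side.png

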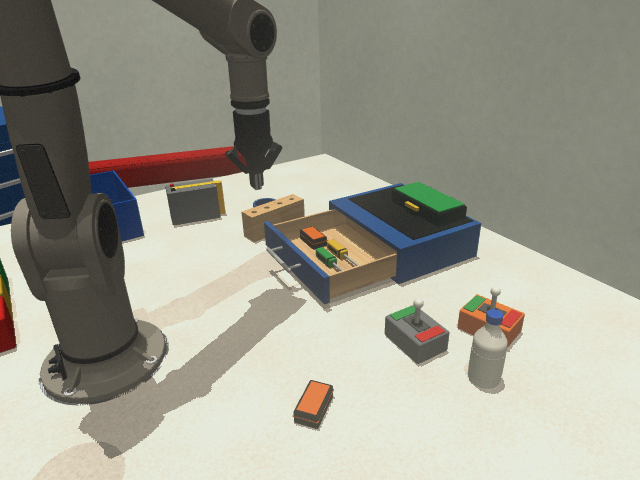

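View pics/38wrist.png

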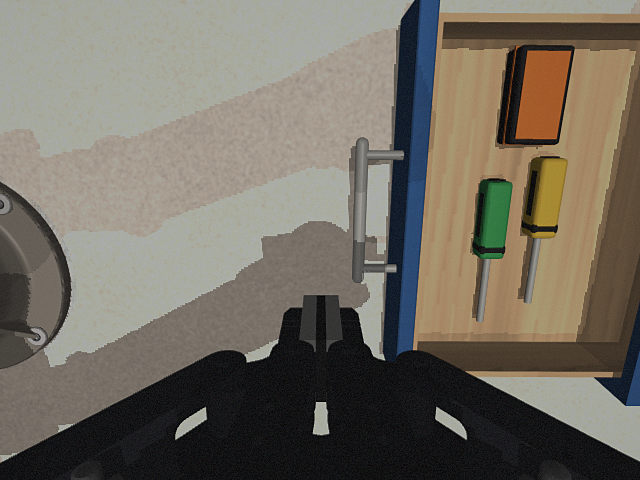

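Run:
```python
from h import *
np.set_printoptions(precision=4,suppress=True)
r=shot('wrist')
for px in [(362.5,145),(358,277)]: print(atz(r,px,.062,False))
for c in ['scene','side']:
    q=shot(c)
    print(c,[(round(d['conf'],2),atz(q,d['location'],.062)) for d in bot.place_of('chest_drawer0_handle',c)[:2]])
```

```text
[0.4342 0.1143 0.062 ]
[ 0.4276 -0.0042  0.062 ]
scene [(0.84, array([0.4321, 0.0467, 0.062 ])), (0.58, array([ 0.6283, -0.4286,  0.062 ]))]
side [(0.86, array([0.4231, 0.0571, 0.062 ]))]
```

{"api": "step_arm", "payload": {
  "increments": [
    [0.02,0,0,0,0,0,0.25],
    [0.034,0,0,0,0,0,0.25],
    [0.034,0,-0.04,0,0,0,0.25],
    [0.034,0,-0.08,0,0,0,0.25],
    [0.034,0,-0.11,0,0,0,0.25],
    [0.034,0,-0.13,0,0,0,0.25],
    [0.034,0,-0.14,0,0,0,0.25],
    [0.034,0,-0.14,0,0,0,0.25]
  ]
}}

```text
t: 46.27
eef_pos: [0.4288, 0.0546, 0.084]
tool_rot: [-0.0, 0.725, 0.689, -0.004]
contact_force: [-0.3, -0.6, 0.8]
gripper_width: 0.374
```

```bash
python3 st.py 39; python3 z.py 39z side 290 245 50 wrist 320 300 120
```

```text
t 46.27 p [0.4288 0.0546 0.084 ] q [-0.9347  0.3171  0.7869  2.2513 -0.3444  0.6984  0.0444] F [-0.3226 -0.568   0.8386] g 0.374
toolz [-0.0052 -0.0048 -1.    ] jaw [ 0.9987 -0.0516 -0.005 ] jawang -2.9593166321105695
side origin 240 195 scale 4.0
wrist origin 200 180 scale 1.6666666666666667
46.37 [0.4305 0.0553 0.0864] [ 0.5156 -1.448   0.1062] 0.371
```

View pics/39z.png

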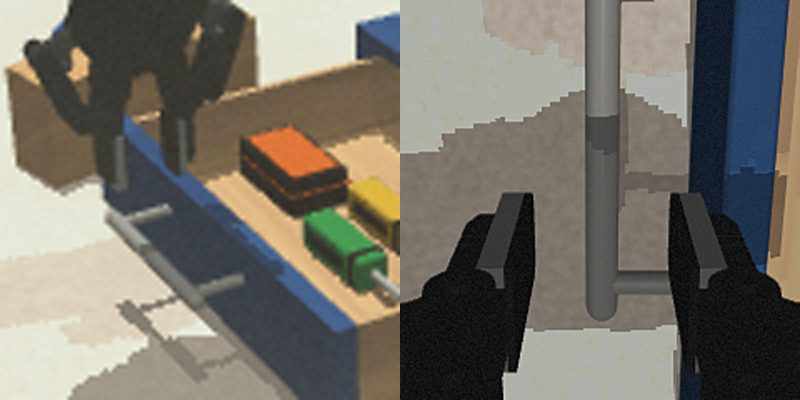

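{"api": "step_arm", "payload": {
  "increments": [
    [0,0,-0.015,0,0,0,0.25],
    [0,0,-0.03,0,0,0,0.25],
    [0,0,-0.042,0,0,0,0.25],
    [0,0,-0.054,0,0,0,0.25],
    [0,0,-0.062,0,0,0,0.25],
    [0,0,-0.067,0,0,0,0.25],
    [0,0,-0.067,0,0,0,0.25]
  ]
}}

```text
t: 46.95
eef_pos: [0.4304, 0.0561, 0.0197]
tool_rot: [-0.0, 0.725, 0.689, 0.0]
contact_force: [0.2, -0.3, -0.8]
gripper_width: 0.377
```

{"api": "step_arm", "payload": {
  "increments": [
    [0,0,0,0,0,0,0.5],
    [0,0,0,0,0,0,0.8],
    [0,0,0,0,0,0,1],
    [0,0,0,0,0,0,1],
    [0,0,0,0,0,0,1]
  ]
}}

```text
t: 47.37
eef_pos: [0.4309, 0.0561, 0.0205]
tool_rot: [-0.0, 0.725, 0.689, 0.001]
contact_force: [-1.0, -0.4, 7.1]
gripper_width: 0.111
```

```bash
python3 st.py 40; python3 z.py 40z side 290 245 50 wrist 320 300 120
```

```text
t 47.37 p [0.4309 0.0561 0.0205] q [-0.798   0.4435  0.6416  2.2861 -0.5155  0.5503  0.1939] F [-0.9571 -0.4053  7.0584] g 0.111
toolz [ 0.0013  0.0013 -1.    ] jaw [ 0.9987 -0.0511  0.0012] jawang -2.9313599798409258
side origin 240 195 scale 4.0
wrist origin 200 180 scale 1.6666666666666667
47.47 [0.4309 0.0562 0.0205] [-2.5916 -0.8088  6.884 ] 0.108
```

View pics/40z.png

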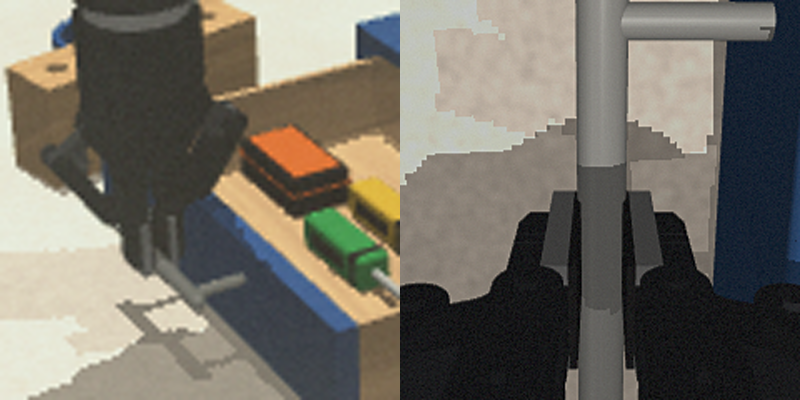

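{"api": "step_arm", "payload": {
  "increments": [
    [0.004,0,0,0,0,0,1],
    [0.012,-0.0006,0,0,0,0,1],
    [0.023,-0.0012,0,0,0,0,1],
    [0.035,-0.0018,0,0,0,0,1],
    [0.047,-0.0024,0,0,0,0,1],
    [0.059,-0.003,0,0,0,0,1],
    [0.071,-0.0037,0,0,0,0,1],
    [0.083,-0.0043,0,0,0,0,1],
    [0.095,-0.005,0,0,0,0,1],
    [0.107,-0.0057,0,0,0,0,1]
  ]
}}

```text
t: 48.3
eef_pos: [0.538, 0.0502, 0.0205]
tool_rot: [-0.0, 0.725, 0.689, 0.001]
contact_force: [-1.6, 1.2, 6.5]
gripper_width: 0.103
```

{"api": "step_arm", "payload": {
  "increments": [
    [0.012,-0.0006,0,0,0,0,1],
    [0.024,-0.0012,0,0,0,0,1],
    [0.036,-0.0019,0,0,0,0,1],
    [0.048,-0.0026,0,0,0,0,1],
    [0.06,-0.0032,0,0,0,0,1],
    [0.07,-0.0038,0,0,0,0,1],
    [0.078,-0.0042,0,0,0,0,1],
    [0.084,-0.0045,0,0,0,0,1],
    [0.087,-0.0047,0,0,0,0,1],
    [0.087,-0.0047,0,0,0,0,1]
  ]
}}

```text
t: 49.13
eef_pos: [0.6246, 0.0455, 0.0205]
tool_rot: [-0.0, 0.725, 0.689, 0.0]
contact_force: [-2.5, 1.3, 8.6]
gripper_width: 0.105
```

```bash
python3 st.py 41 scene; python3 z.py 41z side 350 225 70 wrist 320 240 160
```

```text
t 49.18 p [0.6246 0.0455 0.0205] q [-0.6023  0.6899  0.6072  1.8376 -0.541   0.7848  0.2402] F [-2.3618 -0.366   6.9412] g 0.111
toolz [ 0.0002  0.0008 -1.    ] jaw [ 0.9987 -0.0512  0.0002] jawang -2.937175352473333
side origin 280 155 scale 2.857142857142857
wrist origin 160 80 scale 1.25
49.28 [0.6246 0.0455 0.0206] [-1.6969 -0.2848  6.7425] 0.102
```

View pics/41z.png

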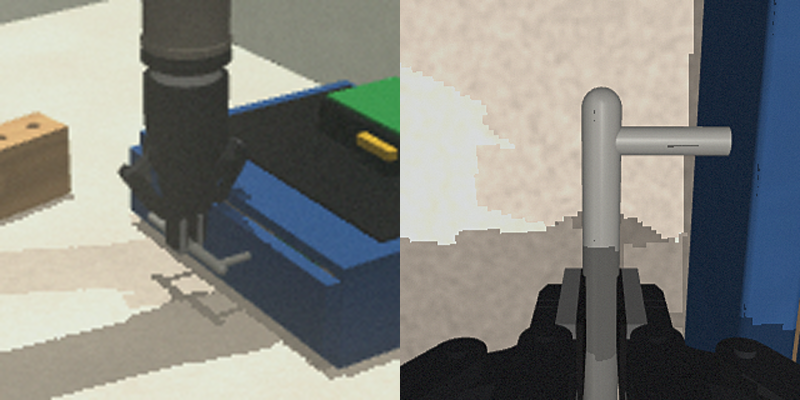

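Keep pushing until the force shows the stop.

{"api": "step_arm", "payload": {
  "increments": [
    [0.001,0,0,0,0,0,1],
    [0.002,0,0,0,0,0,1],
    [0.003,0,0,0,0,0,1],
    [0.004,0,0,0,0,0,1],
    [0.005,0,0,0,0,0,1],
    [0.005,0,0,0,0,0,1]
  ]
}}

```text
t: 49.78
eef_pos: [0.6244, 0.0455, 0.0204]
tool_rot: [-0.004, 0.725, 0.689, -0.003]
contact_force: [-16.5, 1.0, 22.1]
gripper_width: 0.109
```

At the stop (16 N, no motion). Release and lift away.

{"api": "step_arm", "payload": {
  "increments": [
    [-0.004,0,0,0,0,0,1],
    [-0.004,0,0,0,0,0,0.5],
    [-0.004,0,0,0,0,0,0.25],
    [-0.004,0,0,0,0,0,0.25],
    [-0.004,0,0,0,0,0,0.25],
    [-0.004,0,0.02,0,0,0,0.25],
    [-0.004,0,0.05,0,0,0,0.25],
    [-0.004,0,0.09,0,0,0,0.25],
    [-0.004,0,0.13,0,0,0,0.25],
    [-0.004,0,0.16,0,0,0,0.25]
  ]
}}

```text
t: 50.62
eef_pos: [0.6261, 0.0452, 0.1828]
tool_rot: [0.001, 0.725, 0.689, 0.001]
contact_force: [1.2, -0.6, 0.8]
gripper_width: 0.375
```

{"api": "step_arm", "payload": {
  "increments": [
    [-0.077,-0.28,0.04,0,0,1,1],
    [-0.077,-0.28,0.04,0,0,1,1],
    [-0.077,-0.28,0.04,0,0,1,1],
    [-0.077,-0.28,0.04,0,0,1,1],
    [-0.077,-0.28,0.04,0,0,1,1],
    [-0.077,-0.28,0.04,0,0,1,1],
    [-0.077,-0.28,0.04,0,0,1,1],
    [-0.077,-0.28,0.04,0,0,1,1],
    [-0.077,-0.28,0.04,0,0,1,1]
  ]
}}

```text
t: 51.37
eef_pos: [0.5469, -0.2383, 0.2206]
tool_rot: [0.001, 0.721, 0.693, 0.0]
contact_force: [1.7, 0.1, -0.1]
gripper_width: 0.001
```

```bash
python3 st.py 42 scene side; python3 z.py 42z side 390 235 80 scene 310 300 90
```

```text
t 51.47 p [ 0.5485 -0.2337  0.2195] q [-0.3072  0.4139  0.8128  1.764  -0.3336  1.1081  0.5818] F [-0.7888  0.342  -0.0649] g -0.004
toolz [-0.0002  0.0013 -1.    ] jaw [ 0.9994 -0.0334 -0.0002] jawang -1.9113605599372285
side origin 310 155 scale 2.5
scene origin 220 210 scale 2.2222222222222223
51.57 [ 0.549  -0.2324  0.2193] [-0.0919 -0.2594  0.4712] -0.0
```

View pics/42z.png

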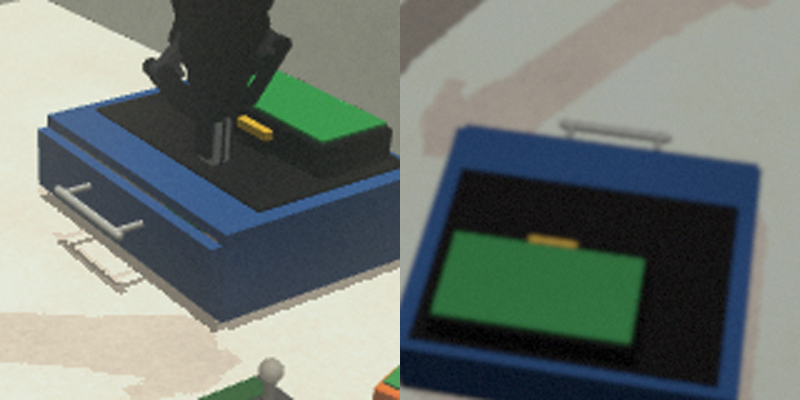

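Drawer is flush as at the start. Now the red side: descend on the green side of the knob.

{"api": "step_arm", "payload": {
  "increments": [
    [0,-0.03,-0.03,0,0,0,1],
    [0,-0.033,-0.07,0,0,0,1],
    [0,-0.033,-0.1,0,0,0,1],
    [0,-0.033,-0.13,0,0,0,1],
    [0,-0.033,-0.15,0,0,0,1],
    [0,-0.033,-0.16,0,0,0,1],
    [0,-0.033,-0.16,0,0,0,1]
  ]
}}

```text
t: 52.15
eef_pos: [0.5474, -0.2652, 0.0574]
tool_rot: [-0.002, 0.718, 0.696, -0.001]
contact_force: [-0.8, 0.2, 0.2]
gripper_width: -0.001
```

```bash
python3 st.py 43; python3 z.py 43z side 420 305 40 wrist 323 300 90
```

```text
t 52.15 p [ 0.5474 -0.2652  0.0574] q [-0.1338  0.6273  0.6717  1.8637 -0.5151  0.8362  0.7714] F [-0.8044  0.1708  0.2006] g -0.001
toolz [-0.0042  0.0023 -1.    ] jaw [ 0.9995 -0.0313 -0.0043] jawang -1.7911985811837794
side origin 380 265 scale 5.0
wrist origin 233 210 scale 2.2222222222222223
52.25 [ 0.5491 -0.267   0.0604] [-0.0637  0.0389  0.0274] -0.0
```

View pics/43z.png

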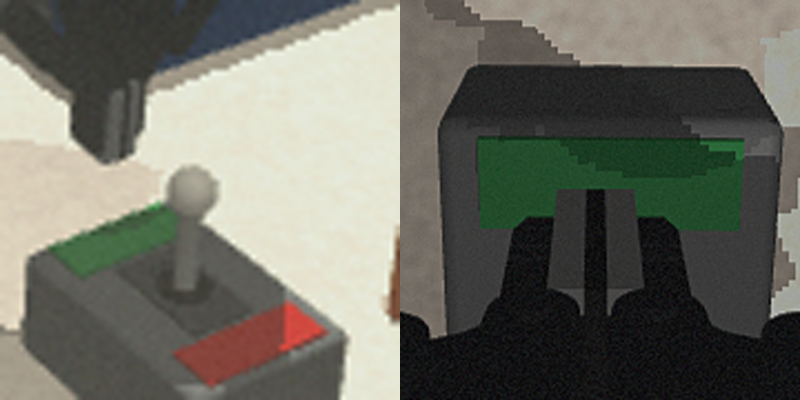

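{"api": "step_arm", "payload": {
  "increments": [
    [0,-0.015,0,0,0,0,1],
    [0,-0.024,0,0,0,0,1],
    [0,-0.03,0,0,0,0,1],
    [0,-0.035,0,0,0,0,1],
    [0,-0.04,0,0,0,0,1],
    [0,-0.044,0,0,0,0,1],
    [0,-0.048,0,0,0,0,1],
    [0,-0.051,0,0,0,0,1],
    [0,-0.053,0,0,0,0,1],
    [0,-0.053,0,0,0,0,1]
  ]
}}

```text
t: 53.08
eef_pos: [0.5485, -0.3161, 0.0591]
tool_rot: [-0.003, 0.718, 0.696, 0.002]
contact_force: [-1.9, 11.4, 5.2]
gripper_width: 0.001
```

```bash
python3 st.py 44; python3 z.py 44z side 420 305 40 scene 187 230 40
```

```text
t 53.08 p [ 0.5485 -0.3161  0.0591] q [-0.036   0.6581  0.662   1.8    -0.5219  0.8708  0.8422] F [-1.9097 11.3985  5.1838] g 0.001
toolz [-0.0018  0.0076 -1.    ] jaw [ 0.9995 -0.0313 -0.002 ] jawang -1.7918335713935174
side origin 380 265 scale 5.0
scene origin 147 190 scale 5.0
53.18 [ 0.5485 -0.3161  0.0591] [-1.0482 11.5299  5.8643] 0.003
```

View pics/44z.png

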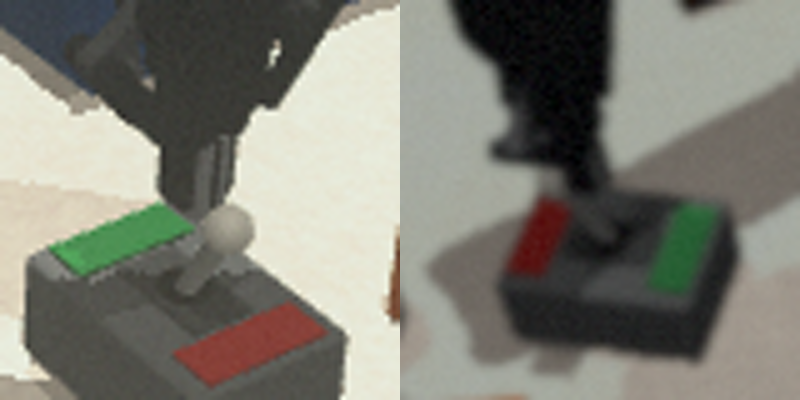

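At the red stop (11.5 N). Hold for about 1.6 s, then back off gently.

{"api": "step_arm", "payload": {
  "increments": [
    [0,0,0,0,0,0,1],
    [0,0,0,0,0,0,1],
    [0,0,0,0,0,0,1],
    [0,0,0,0,0,0,1],
    [0,0,0,0,0,0,1],
    [0,0,0,0,0,0,1],
    [0,0,0,0,0,0,1],
    [0,0,0,0,0,0,1],
    [0,0,0,0,0,0,1],
    [0,0,0,0,0,0,1]
  ]
}}

```text
t: 54.02
eef_pos: [0.5485, -0.3161, 0.0592]
tool_rot: [-0.003, 0.718, 0.696, 0.002]
contact_force: [-0.3, 11.2, 4.4]
gripper_width: -0.002
```

{"api": "step_arm", "payload": {
  "increments": [
    [0,0,0,0,0,0,1],
    [0,0,0,0,0,0,1],
    [0,0,0,0,0,0,1],
    [0,0,0,0,0,0,1],
    [0,0,0,0,0,0,1],
    [0,0,0,0,0,0,1],
    [0,0,0,0,0,0,1],
    [0,0,0,0,0,0,1],
    [0,0.005,0,0,0,0,1],
    [0,0.012,0,0,0,0,1]
  ]
}}

```text
t: 54.85
eef_pos: [0.5485, -0.3085, 0.0599]
tool_rot: [0.0, 0.719, 0.695, 0.0]
contact_force: [0.4, 2.2, 2.0]
gripper_width: 0.002
```

{"api": "step_arm", "payload": {
  "increments": [
    [0,0.008,0,0,0,0,1],
    [0,0.018,0,0,0,0,1],
    [0,0.028,0,0,0,0,1],
    [0,0.045,0,0,0,0,1],
    [0,0.055,0,0,0,0,1],
    [0,0.055,0.02,0,0,0,1],
    [0,0.055,0.06,0,0,0,1],
    [0,0.055,0.1,0,0,0,1],
    [0,0.07,0.14,0,0,0,1],
    [0,0.09,0.18,0,0,0,1]
  ]
}}

```text
t: 55.68
eef_pos: [0.5473, -0.2216, 0.2382]
tool_rot: [0.0, 0.72, 0.694, -0.0]
contact_force: [1.0, 1.4, 0.3]
gripper_width: 0.001
```

{"api": "step_arm", "payload": {
  "increments": [
    [-0.1,0.08,0.04,0,0,0,1],
    [-0.1,0.08,0.04,0,0,0,1],
    [-0.1,0.08,0.04,0,0,0,1],
    [-0.1,0.08,0.04,0,0,0,1],
    [-0.1,0.08,0.04,0,0,0,1],
    [-0.1,0.08,0.04,0,0,0,1],
    [-0.1,0.08,0.04,0,0,0,1],
    [-0.1,0.08,0.04,0,0,0,1]
  ]
}}

```text
t: 56.35
eef_pos: [0.4487, -0.1411, 0.2758]
tool_rot: [0.0, 0.719, 0.695, -0.001]
contact_force: [0.3, 0.2, -0.6]
gripper_width: -0.002
```

```bash
python3 st.py 45 scene side
```

```text
t 56.45 p [ 0.4484 -0.1412  0.2756] q [-0.6757  0.0395  0.8946  1.9654 -0.032   1.1528  0.1961] F [0.1018 0.5569 0.5962] g -0.002
toolz [-0.0014 -0.0013 -1.    ] jaw [ 0.9994 -0.0355 -0.0013] jawang -2.031742243275797
```

View pics/45side.png

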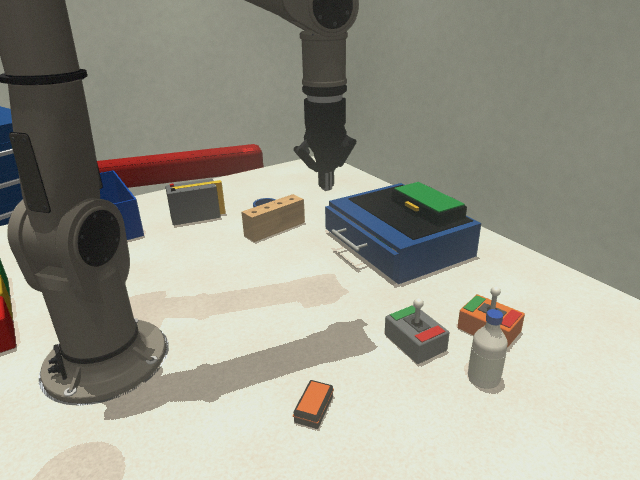

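View pics/45scene.png

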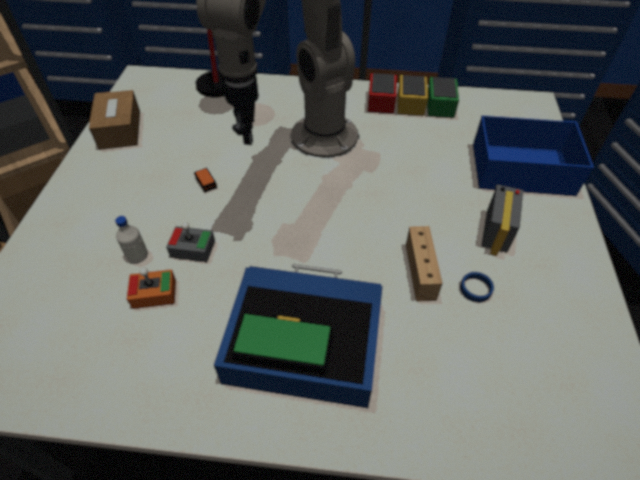

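Both views match the starting picture: handle at (316,267), drawer flush, lever upright, holder empty, and the bottle, tape and battery unmoved. Handing in.

Run:
```python
import cv2,numpy as np
for c,b in (('side',(315,180,420,290)),('scene',(220,255,395,410))):
    a=cv2.imread(f'pics/0{c}.png').astype(int);d=cv2.imread(f'pics/45{c}.png').astype(int);x0,y0,x1,y1=b
    e=np.abs(a-d).max(2)[y0:y1,x0:x1]; print(c,(e>50).sum())
from station import bot
print(bot.hand_in())
```

```text
side 165
scene 0
the job is handed in; nothing more can be done
None
```

The bench is packed and handed in at about 56 s of robot time; `hand_in` reports no verdict.

- **Unlock:** I held the grey switch at its green stop for about 2 s (11 N) and it sprang back upright. My first push passed above the knob, because the real fingertips sat about 27 mm behind the reported TCP. I allowed for that from then on.
- **Drawer:** I pulled it out about 0.19 m. While I was laying the green driver, a gripper knuckle brushed the drawer's front panel at about 11 N, so I moved clear.
- **Contents:** Only two drivers were present, green and yellow. Both were laid flat in the drawer. The bit case that was farther away at the start went in too; it had been knocked a few centimetres aside, so I measured it again before picking it up.
- **Shut and lock:** I pushed the drawer until it stopped moving, with the force rising to 16 N. I then held the switch at its red stop for about 1.7 s and let it spring back.

**Last checks:** The final pictures show the lever upright, the holder empty, and the bottle, tape, battery and look-alikes where they were. Compared with the start, the drawer area showed no changed pixels in the scene view. In the side view 165 pixels had changed, which I put down to the gripper being in the frame but did not check further. No camera can see inside the shut drawer; the contents were last seen just before it closed.

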